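# Cover the praline mill and crank it through its heavy point

### The arm

A 6-joint arm with a two-finger parallel gripper is mounted at the origin on the work surface. World frame = base frame: x ahead of the robot, y to its left, z up, the work surface at z = 0. Lengths are in m, angles in rad, forces in N, time in s.
With the tool pointing down it reaches from about 0.35 to 0.975 m from the base axis. Payload 4.9 kg.
Tool frame: the origin (TCP) lies midway between the tips of the shut fingers; the grasp point (between the pads) lies 19 mm behind it; z points along the fingers, x is the direction in which the jaws open and shut, and the axes are right-handed (so a half turn about z gives the same grasp; the last joint's range is limited). The gripper opens to 85 mm and grips with 20 to 120 N. Pads are 22 mm wide; open, the fingers measure 114 mm over their backs; the gripper's body (76 mm by 85 mm) begins 54 mm behind the grasp point. The pads swing forward as they close: fully open they stand 13 mm farther back than shut.
Start: joints at [-1.439, 0.053, 1.613, -0, 1.476, -0.119], TCP at [0.155, -0.605, 0.231] pointing down, gripper open.
Joint ranges: [-3.01, 3.01], [-1.01, 2.22], [0.06, 2.58], [-1.02, 4.17], [0.09, 2.62], [-3.14, 3.14]. Speed limits (rad/s): [2.57, 2.57, 3.14, 3.14, 3.14, 3.14].

### API

Orientations are given as a rotation vector (axis times angle).
In Python, from station import ctrl gives the robot as it stands.
- The arm moves only by the tool step_arm, never from a script. Its argument "increments" is text: rows parted by semicolons, each of 6 numbers parted by spaces: the shift along the tool's x, y, z as a fraction of full scale, then the turn, a rotation vector about the tool's x, y, z as a fraction of full scale. In form: x y z rx ry rz; .... A call has 1 to 12 rows; each row shifts and turns the commanded pose from where the row before left it, along the tool's axes as they then stand; what a row does not reach is not made up. Full scale, the value 1, is 0.025 m for a shift and 0.1 rad for a turn. A row lasts 1/12 s, in which the tool goes at most 41.7 mm and 7.16 degrees, less where a joint would pass 70% of its speed; a pose out of reach is approached as far as the arm can. A call with a number of a shift or a turn outside -1 to 1 is refused whole. A call with a gripper value outside its range is refused whole. "fingers" is the opening, from -1 (shut) to 1 (fully open), so that 0 is half open, set as the call begins (left out, the last holds). The fingers move at their own pace and stop on an object; "newtons" is the grip in N (left out, the last holds). Time passes only in rows, so rows that do not move let the fingers close. It gives the time, the measured TCP pose, the force and the opening at its end, in the units of the state.
- ctrl.get_obs(): the state, without advancing time (a new reading comes with each control period).
- ctrl.get_image(name): name is "scene" or "side" or "wrist"; returns a dict with "pixels" (400x640x3 uint8, red, green, blue), "intrinsics" (3x3 intrinsics, pixels), "eye" and "orientation" of the camera in the world. Camera axes: x right, y down, z forward; pixel columns grow to the right and rows downward; lengths in m; the calibration is good to about 2 mm. A picture is of the moment at which its call begins. There is no depth.
- ctrl.finish_job(): hands the job in, once; it reports no verdict.
The state is a dict: "t": time; "q": joint angles; "dq": joint speeds; "effort": joint torques, N m; "tool_pos": TCP position; "tool_rot": TCP orientation; "contact_force": force on the tool from outside, world axes, zero at the start; "wrist_torque": the same for the moment, N m; "opening": finger opening in m.
Only numpy, scipy, OpenCV 4.12 (cv2) and the standard library are available. Lean on these libraries where they do the work, as an engineer would, in place of code of your own. Each camera call takes 0.05 s, during which the arm holds its last target.

### The job

Put the small stainless lid, plug down, into the hopper mouth of the praline mill, flat and fully home, and let go of it. Then hold the crank by its knob and turn it clockwise (seen from above) through two full turns in one go at a steady pace, about one turn in six seconds, carrying it through the heavy point of each turn without stalling, running ahead or springing back, and guiding it gently so that the knob is never forced. Leave the crank where it was at the start, pointing away from the hopper, with the lid still home and the other things on the shelf where they are.

Things in the scene. Friction and masses are not known exactly. Their poses are not given: they have to be found in the camera images.
- mill: Praline mill bolted to the shelf: 170 x 300 mm base plate, square grey gear tower 105 mm wide and 160 mm tall, steel hopper beside it, spout towards the bowl, crank on top. Origin: on the shelf under the tower's centre. Own -y points from the tower to the hopper, -x to the spout, z up.
- tower (a point): Centre of the tower's top face, 160 mm above the shelf; fixed. The crank's upright spindle stands here.
- spindle (a point): Spindle of the crank, at the tower's top. Its head sits on stiff rubber mounts: over tower at rest, it gives 1 mm for 8 N of sideways push or pull on the knob; over 1.5 mm (12 N) the crank counts as forced. Turning it takes up to 7 N, so little is left for pulling off its circle.
- mouth (a point): Centre of the hopper's round mouth, in the plane of its rim, 120 mm above the shelf. Inner diameter 82 mm, outer 91 mm, straight wall for 36 mm. Fixed to the mill, 145 mm from the tower's centre along the mill's -y.
- crank (a joint): Angle, rad, growing clockwise from above. At angle a the flat slotted arm (top 191 mm over the shelf) points along the mill's (sin a, cos a); 0: away from the hopper. Its knob is clamped in the slot 50 to 78 mm from the spindle, NOT measured: feel or see it. Knob: black, upright, spins freely, 24 mm across, 191 to 241 mm over the shelf, 30 mm flange in the lowest 6 mm. Starts within 0.4 of 0.
- flywheel: Dark disc, 116 mm across, under the crank arm, top 179 mm over the shelf; slipping hub: its speed follows the crank's with 0.8 s lag and shows the pace. A spring inside resists at crank angles of about 1 to 3 in each turn (most near 2.1, 4 to 7 N at the knob), pushes ahead from 3.3 to 5.3; slack near whole turns, where the crank stays put. Origin on the spindle line at shelf height.
- lid (a point): Centre of the small stainless hopper lid, half-way up its 48 mm (24 mm above its underside). From below: 77 mm plug, 10 mm deep, edge chamfered 2.5 mm; 94 mm flange, 4 mm thick; round grip 22 mm across, 34 mm tall, to the top. 130 to 210 g. Lies plug down on the shelf. Fully home this point is 14 mm above mouth.
- bowl: White ceramic bowl, 116 mm across, 50 mm tall, in front of the mill's spout; leave it. Origin at the centre of its foot.
- pan_lid: Bigger domed pan lid, 150 mm across, with a black knob; not for the hopper, leave it. Origin under its centre.
- jar: Glass jar, 72 mm across, 100 mm tall; leave it. Origin under its centre.
- scoop: Aluminium serving spoon, 190 mm long along its x, lying flat; leave it.
- tin: Round aluminium tin, 80 mm across, 70 mm tall; leave it. Origin under its centre.
Not all that is in view belongs to the job. Leave any red look-alike of the part that bears lid alone.

How it is judged:
By the outcome, as a careful person would: the job done as asked, in the order asked, and still so for the second after the job is handed in, with the robot touching nothing.
It also fails if it takes over 72 s, if anything falls off the work surface, if the arm or the gripper's body presses on something with over 40 N, if the wrist force passes 120 N, or if a joint passes its speed limit or range.

## Working session

There is one attempt and no reset: what is moved stays moved. The work goes in short steps, Python scripts to look and compute and a tool call to move; the robot and the scene stay as the last step left them, time stands still between calls to the robot, and variables do not carry over. Pictures are saved under pics/ and viewed, and the job is handed in when it is done.

Besides the shell and the picture viewer there is one more tool, called after ">>>" as a command line: name --argument value ..., lists and objects as JSON in quotes. step_arm: Moves the arm, as the interface text tells. Shift numbers are shares of 0.025 m and turn numbers shares of 0.1 rad, none past 1 either way. Its arguments: {"type":"object","properties":{"increments":{"type":"string"},"fingers":{"type":"number"},"newtons":{"type":"number"}},"required":["increments"]}

```bash
ls -la; mkdir -p pics
python3 - <<'E'
from station import ctrl
import cv2,numpy as np
print(ctrl.get_obs())
for n in ("scene","side","wrist"):
    d=ctrl.get_image(n); cv2.imwrite(f"pics/a_{n}.png",d["pixels"][:,:,::-1])
    print(n,d["intrinsics"],d["eye"],d["orientation"])
E
```

```text
total 12
drwxr-xr-x  3 agent agent 4096 Dec  7 11:01 .
drwxr-xr-x 23 root  root  4096 Dec  7 11:01 ..
drwxr-xr-x  2 agent agent 4096 Dec  7 11:01 pics
{'t': 0.0, 'q': array([-1.43897178e+00,  5.33808057e-02,  1.61429696e+00, -9.32335756e-06,
        1.47603283e+00, -1.18974370e-01]), 'dq': array([-0.00019218,  0.00081648,  0.0003813 ,  0.00080215, -0.00015177,
       -0.00034226]), 'effort': array([ 1.38169071e-03, -3.93682766e+01, -3.70176923e+01,  1.68891290e-05,
        6.93491864e-03,  3.23711149e-06]), 'tool_pos': array([ 0.15504069, -0.60481019,  0.23004642]), 'tool_rot': array([-2.48066617e+00,  1.92525028e+00,  2.37663589e-03]), 'contact_force': array([-0.19671496,  0.63063831, -0.55093742]), 'wrist_torque': array([ 0.0163979 , -0.02748232, -0.01385241]), 'opening': 0.08537396855513334}
scene [[433.76801307   0.         314.70438795]
 [  0.         433.76801307 203.26022381]
 [  0.           0.           1.        ]] [ 1.04176989 -0.94564728  0.96197198] [-2.20158021 -0.54836974  0.24580534]
side [[453.70061269   0.         317.76173147]
 [  0.         453.70061269 197.88567267]
 [  0.           0.           1.        ]] [-0.21095003  1.02065118  0.9884893 ] [-0.82184761  2.39439049 -1.30200925]
wrist [[297.64286321   0.         315.48760299]
 [  0.         297.64286321 196.15635861]
 [  0.           0.           1.        ]] [ 0.23421069 -0.5850931   0.37222424] [ 2.27191009 -1.76190641 -0.28829023]
```

View pics/a_scene.png

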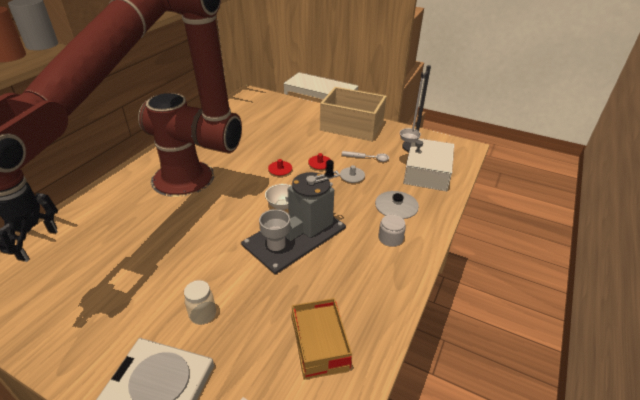

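View pics/a_side.png

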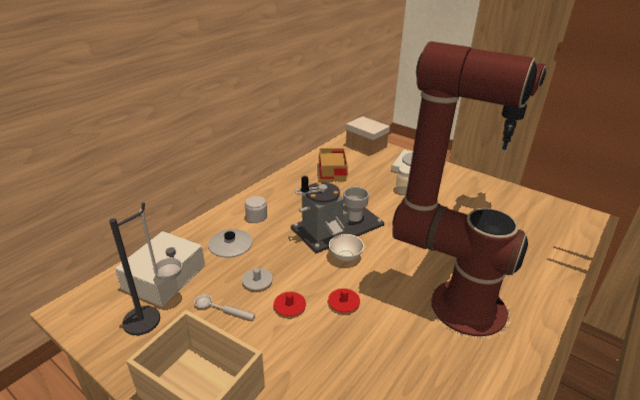

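View pics/a_wrist.png

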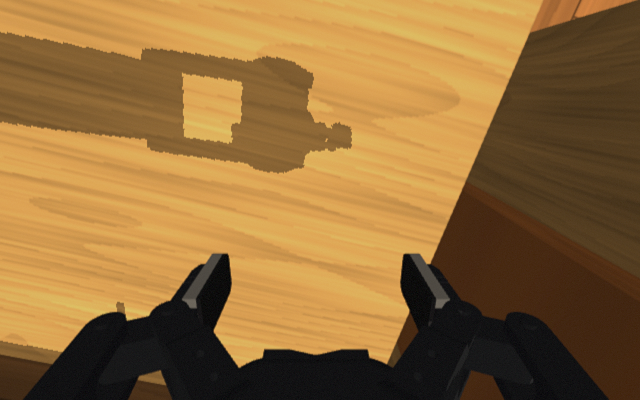

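The scene view shows the lid at about (352,174), the tower top at (312,185) and the hopper mouth at (275,218). In the side view they are at (257,278), (322,190) and (355,193). The red look-alikes are left alone. Next I zoom in to get precise pixels.

```bash
cat > h.py <<'E'
import numpy as np,cv2
from scipy.spatial.transform import Rotation as R
CAM={"scene":dict(intrinsics=np.array([[433.76801307,0,314.70438795],[0,433.76801307,203.26022381],[0,0,1]]),eye=np.array([1.04176989,-0.94564728,0.96197198]),orientation=np.array([-2.20158021,-0.54836974,0.24580534])),
"side":dict(intrinsics=np.array([[453.70061269,0,317.76173147],[0,453.70061269,197.88567267],[0,0,1]]),eye=np.array([-0.21095003,1.02065118,0.9884893]),orientation=np.array([-0.82184761,2.39439049,-1.30200925]))}
def ray(c,px):
    d=R.from_rotvec(c["orientation"]).as_matrix()@np.linalg.solve(c["intrinsics"],[px[0],px[1],1.]); return np.array(c["eye"]),d/np.linalg.norm(d)
def onplane(c,px,z):
    e,d=ray(c,px); return e+d*(z-e[2])/d[2]
def tri(obs):
    A=np.zeros((3,3));b=np.zeros(3)
    for c,p in obs:
        e,d=ray(c,p);M=np.eye(3)-np.outer(d,d);A+=M;b+=M@e
    x=np.linalg.solve(A,b); return x,[np.linalg.norm(np.cross(x-ray(c,p)[0],ray(c,p)[1])) for c,p in obs]
def proj(c,X):
    p=c["intrinsics"]@(R.from_rotvec(c["orientation"]).as_matrix().T@(np.asarray(X)-c["eye"])); return p[:2]/p[2]
def zoom(src,x0,y0,w,h,k,out):
    im=cv2.imread(src)[y0:y0+h,x0:x0+w]; cv2.imwrite(out,cv2.resize(im,None,fx=k,fy=k,interpolation=cv2.INTER_CUBIC))
E
python3 - <<'E'
from h import *
zoom("pics/a_scene.png",230,140,160,130,5,"pics/z1.png")
zoom("pics/a_side.png",230,160,160,140,5*.85,"pics/z2.png")
E
```

```text
(no output)
```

View pics/z1.png

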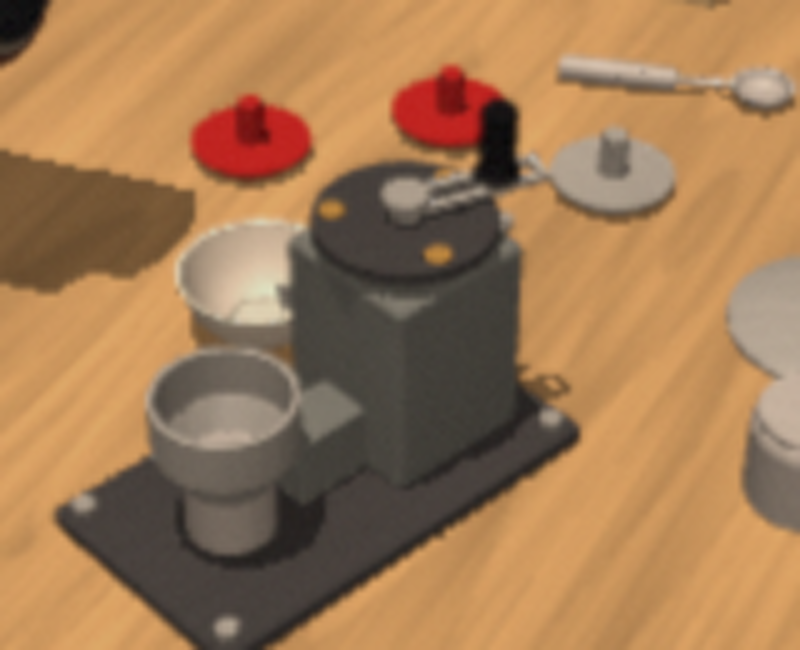

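View pics/z2.png

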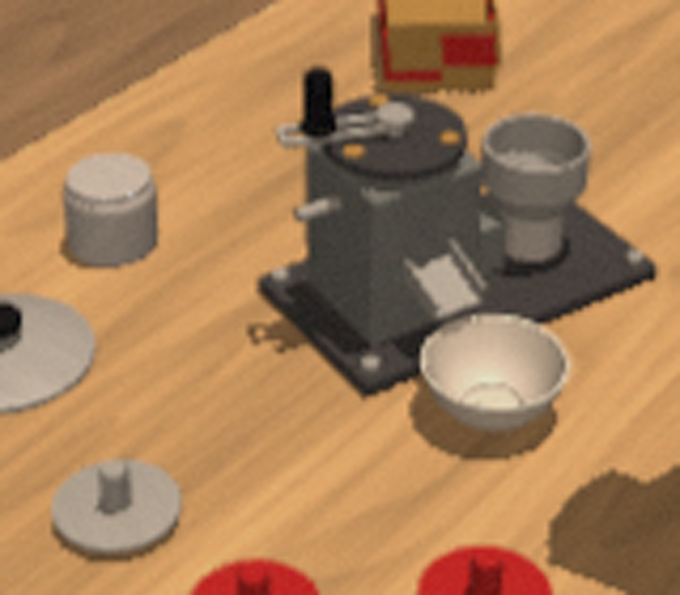

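```bash
cat > t.py <<'E'
from h import *
S,D=CAM["scene"],CAM["side"]
def s(x,y): return ((x+.5)/5-.5+230,(y+.5)/5-.5+140)
def d(x,y): return ((x+.5)/4.25-.5+230,(y+.5)/4.25-.5+160)
P={"gripc":((614,131),(113,466)),"flange":((614,176),(116,506)),"rim":((224,394),(536,151)),"hub":((405,190),(396,113)),"knobtop":((500,106),(319,73)),"disc":((406,218),(395,136))}
for k,(a,b) in P.items():
    x,e=tri([(S,s(*a)),(D,d(*b))]); print(k,x.round(4),np.round(e,4))
E
python3 t.py
```

```text
gripc [0.5547 0.3055 0.0507] [0.0009 0.0009]
flange [0.5569 0.3048 0.0106] [0. 0.]
rim [ 0.4969 -0.1451  0.1149] [0.0002 0.0002]
hub [ 0.5468 -0.0133  0.1966] [0.0005 0.0005]
knobtop [0.5851 0.0349 0.2409] [0.0005 0.0005]
disc [ 0.5471 -0.0128  0.1755] [0.0007 0.0007]
```

Run:
```python
from h import *
print(R.from_rotvec([-2.48066617e+00,  1.92525028e+00,  2.37663589e-03]).as_matrix().round(4))
c=R.from_rotvec([ 2.27191009,-1.76190641,-0.28829023]).as_matrix()
print(c.round(3))
T=R.from_rotvec([-2.48066617e+00,  1.92525028e+00,  2.37663589e-03]).as_matrix()
print(T.T@(np.array([0.23421069,-0.5850931,0.37222424])-np.array([ 0.15504069, -0.60481019,  0.23004642])), (T.T@c).round(3))
```

```text
[[ 2.482e-01 -9.687e-01 -3.000e-04]
 [-9.687e-01 -2.482e-01  2.100e-03]
 [-2.100e-03 -2.000e-04 -1.000e+00]]
[[ 0.249 -0.919 -0.307]
 [-0.969 -0.237 -0.076]
 [-0.002  0.316 -0.949]]
[ 0.00024896 -0.0816209  -0.1421589 ] [[ 1.     0.    -0.   ]
 [-0.     0.949  0.316]
 [ 0.    -0.316  0.949]]
```

>>> step_arm --increments "0 0 -1 0 0 0.84; 0 0 -1 0 0 0.84; 0 0 -1 0 0 0.83; -1 -1 -1 0 0 0; -1 -1 0 0 0 0; -1 -1 0 0 0 0; -1 -1 0 0 0 0; -1 -1 0 0 0 0; -1 -1 0 0 0 0; -1 -1 0 0 0 0; -1 -1 0 0 0 0; -1 -1 0 0 0 0" --fingers 1

```text
t: 1.15
tool_pos: [0.38, -0.3799, 0.3301]
tool_rot: [-2.221, 2.222, 0.0]
contact_force: [0.2, -0.0, 0.2]
opening: 0.0854
```

>>> step_arm --increments "-0.98 -0.25 0 0 0 0; -0.98 -0.25 0 0 0 0; -0.98 -0.25 0 0 0 0; -0.98 -0.25 0 0 0 0; -0.98 -0.25 0 0 0 0; -0.98 -0.25 0 0 0 0; -0.98 -0.25 0 0 0 0; -0.98 -0.25 0 0 0 0; -0.98 -0.25 0 0 0 0; -0.98 -0.25 0 0 0 0; -0.98 -0.25 0 0 0 0; -0.98 -0.25 0 0 0 0"

```text
t: 2.15
tool_pos: [0.4542, -0.0861, 0.3301]
tool_rot: [2.221, -2.222, -0.0]
contact_force: [0.5, -1.2, 0.1]
opening: 0.0852
```

```bash
cat > snap.py <<'E'
import sys,pickle,cv2
from station import ctrl
def snap(name,tag):
    d=ctrl.get_image(name); cv2.imwrite(f"pics/{tag}.png",d["pixels"][:,:,::-1]); pickle.dump({k:d[k] for k in("intrinsics","eye","orientation")},open(f"pics/{tag}.pkl","wb"))
if __name__=="__main__":
    o=ctrl.get_obs(); print({k:o[k].round(4) for k in("tool_pos","tool_rot","dq")},o["t"])
    for a in sys.argv[1:]:
        n,t=a.split(":"); snap(n,t)
E
python3 snap.py wrist:w1
```

```text
{'tool_pos': array([ 0.4542, -0.0861,  0.3301]), 'tool_rot': array([ 2.2211e+00, -2.2217e+00, -4.0000e-04]), 'dq': array([ 6.597e-01,  3.120e-02, -2.440e-02,  1.000e-04, -9.300e-03,
        6.527e-01])} 2.15
```

View pics/w1.png

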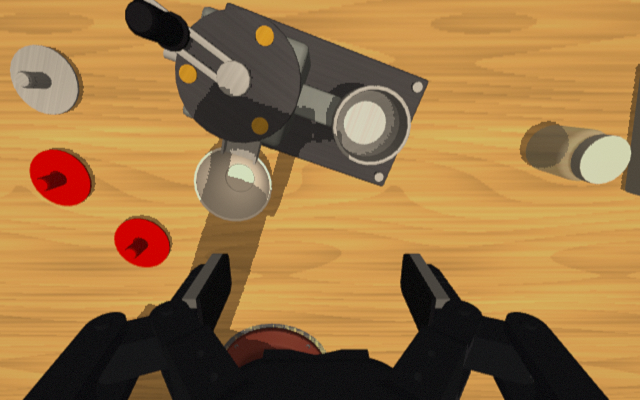

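Run:
```python
from h import *
import pickle
W=pickle.load(open("pics/w1.pkl","rb")); print(W["eye"])
zoom("pics/w1.png",100,0,330,230,2.4,"pics/z3.png")
for n,X in dict(mouth=[.4969,-.1451,.12],hub=[.547,-.013,.1966],knob=[.5851,.0349,.2409],disc=[.547,-.013,.179],lid=[.5547,.3055,.048]).items(): print(n,proj(W,X).round(1))
```

```text
[ 0.53593635 -0.08632802  0.47207615]
mouth [366.2 132.2]
hub [231.1  83.4]
knob [138.7  21.2]
disc [236.2  84.2]
lid [21.6 82. ]
```

View pics/z3.png

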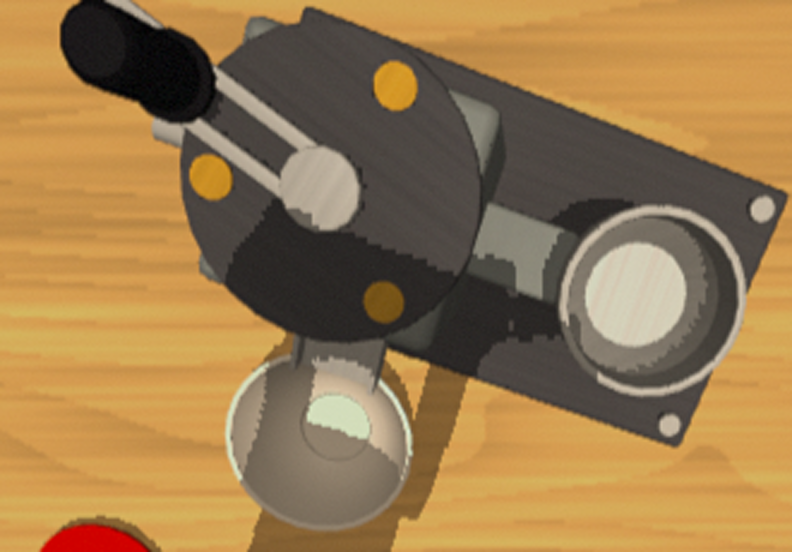

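>>> step_arm --increments "-1 -0.25 0 0 0 0; -1 -0.25 0 0 0 0; -1 -0.25 0 0 0 0; -1 -0.25 0 0 0 0; -1 -0.25 0 0 0 0; -1 -0.25 0 0 0 0; -1 -0.25 0 0 0 0; -1 -0.25 0 0 0 0; -1 -0.25 0 0 0 0; -1 -0.25 0 0 0 0; -1 -0.25 0 0 0 0; -1 -0.25 0 0 0 0"

```text
t: 3.2
tool_pos: [0.5294, 0.2137, 0.3299]
tool_rot: [2.221, -2.221, -0.0]
contact_force: [0.7, -0.6, -0.2]
opening: 0.0854
```

>>> step_arm --increments "-1 -0.25 0.8 0 0 0; -1 -0.25 0.8 0 0 0; -1 -0.25 0.8 0 0 0; -0.65 -0.05 0.8 0 0 0; 0 0 0.8 0 0 0; 0 0 0 0 0 0; 0 0 0 0 0 0" --fingers 0.2

```text
t: 3.78
tool_pos: [0.5485, 0.3033, 0.2285]
tool_rot: [2.219, -2.219, -0.002]
contact_force: [-0.3, 0.5, 0.2]
opening: 0.051
```

```bash
python3 snap.py wrist:w2
python3 - <<'E'
from h import *
import pickle
W=pickle.load(open("pics/w2.pkl","rb")); print(W["eye"])
for n,X in dict(lidtop=[.5547,.3055,.048],fl=[.5547,.3055,.014]).items(): print(n,proj(W,X).round(1))
E
```

```text
{'tool_pos': array([0.5485, 0.3033, 0.2285]), 'tool_rot': array([ 2.2188e+00, -2.2188e+00, -2.1000e-03]), 'dq': array([-0.0115, -0.0346, -0.0468,  0.0007,  0.0002,  0.0015])} 3.7833
[0.63065749 0.30342877 0.37025849]
lidtop [313.3 168.1]
fl [313.4 161.7]
```

View pics/w2.png

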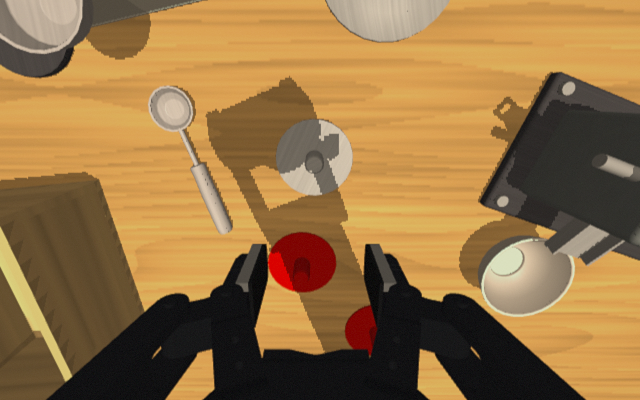

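```bash
cat > c.py <<'E'
from h import *
import pickle
W=pickle.load(open("pics/w2.pkl","rb")); W1=pickle.load(open("pics/w1.pkl","rb"))
im=cv2.imread("pics/w2.png"); hsv=cv2.cvtColor(im,cv2.COLOR_BGR2HSV)
m=((hsv[...,1]<70)).astype(np.uint8); m=cv2.morphologyEx(m,cv2.MORPH_CLOSE,np.ones((5,5)))
n,l,st,ce=cv2.connectedComponentsWithStats(m)
i=l[157,330]; print(st[i],ce[i]); cs,_=cv2.findContours((l==i).astype(np.uint8),0,2); e=cv2.fitEllipse(cv2.convexHull(cs[0])); print(e, onplane(W,e[0],.014))
print("mouth w1",onplane(W1,(371.5,125),.12),"hub",onplane(W1,(232.7,78.2),.197))
E
python3 c.py
python3 - <<'E'
from h import *
zoom("pics/w2.png",255,100,120,120,5,"pics/z4.png")
E
```

```text
[ 276  119   76   76 4526] [313.85483871 156.80468405]
((313.8976745605469, 156.7847900390625), (75.53382873535156, 76.16258239746094), 86.82957458496094) [0.56073289 0.30493842 0.014     ]
mouth w1 [ 0.50511522 -0.15077555  0.12      ] hub [ 0.55116365 -0.01489433  0.197     ]
```

View pics/z4.png

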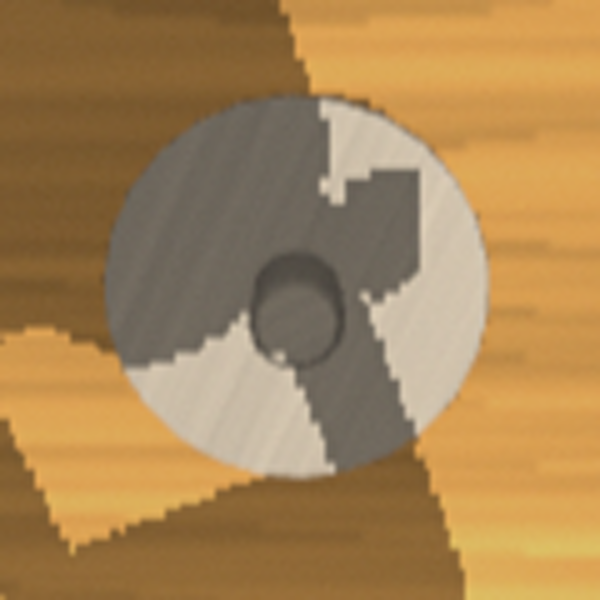

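>>> step_arm --increments "-0.07 -0.38 0.9 0 0 0; 0 0 0.9 0 0 0; 0 0 0.9 0 0 0; 0 0 0.9 0 0 0; 0 0 0.9 0 0 0; 0 0 0.3 0 0 0; 0 0 0 0 0 0; 0 0 0 0 0 0"

```text
t: 4.5
tool_pos: [0.5599, 0.3055, 0.1123]
tool_rot: [-2.219, 2.221, -0.001]
contact_force: [0.1, -0.0, 1.4]
opening: 0.0509
```

```bash
python3 snap.py wrist:w3 scene:s3
```

```text
{'tool_pos': array([0.5599, 0.3055, 0.1123]), 'tool_rot': array([-2.2190e+00,  2.2208e+00, -1.4000e-03]), 'dq': array([ 0.0026, -0.0144, -0.0251, -0.0009, -0.0041,  0.0004])} 4.5
```

View pics/w3.png

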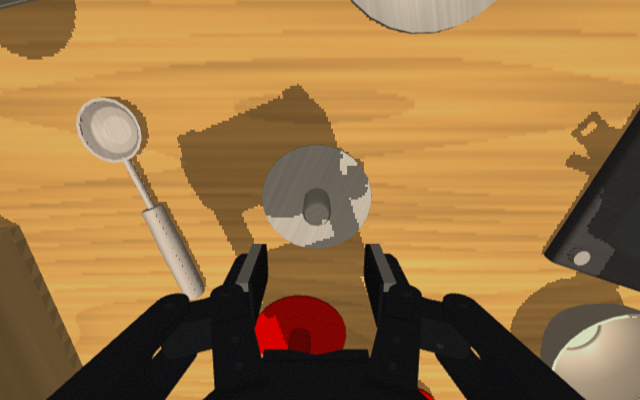

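Run:
```python
from h import *
import pickle
L=lambda t:pickle.load(open(f"pics/{t}.pkl","rb"))
W2,W3=L("w2"),L("w3")
zoom("pics/w3.png",255,135,125,120,5,"pics/z5.png")
im=cv2.imread("pics/w3.png"); hsv=cv2.cvtColor(im,cv2.COLOR_BGR2HSV)
m=((hsv[...,1]<70)&(hsv[...,2]>60)).astype(np.uint8); m=cv2.morphologyEx(m,cv2.MORPH_CLOSE,np.ones((5,5)))
n,l,st,ce=cv2.connectedComponentsWithStats(m); i=l[180,310]; print(st[i],ce[i])
cs,_=cv2.findContours((l==i).astype(np.uint8),0,2); e=cv2.fitEllipse(cv2.convexHull(cs[0])); print(e, onplane(W3,e[0],.014))
print("top", onplane(W2,(314.2,162.8),.048),onplane(W3,(316.5,211),.048),tri([(W2,(314.2,162.8)),(W3,(316.5,211))]))
print("fl",tri([(W2,(313.9,156.8)),(W3,e[0])]))
print("TCP proj", proj(W3,[.5599,.3055,.1123]))
```

```text
[ 262  145  109  103 8782] [316.2631519  196.20439535]
((316.2187805175781, 196.22781372070312), (103.00473022460938, 108.43792724609375), 87.68199157714844) [0.56162636 0.30494001 0.014     ]
top [0.56071539 0.30447039 0.048     ] [0.56132888 0.30476252 0.048     ] (array([0.55991669, 0.30461857, 0.04434094]), [np.float64(0.0001364188984875725), np.float64(0.0001364188984875274)])
fl (array([0.55938978, 0.30494857, 0.0072502 ]), [np.float64(1.5628297091347095e-05), np.float64(1.5628297091259136e-05)])
TCP proj [315.34822599 256.58379281]
```

View pics/z5.png

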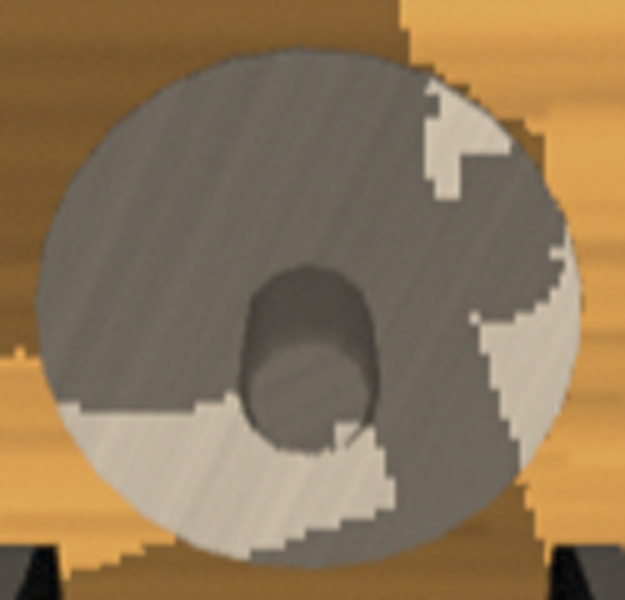

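>>> step_arm --increments "0.02 0 0.9 0 0 0; 0 0 0.9 0 0 0; 0 0 0.9 0 0 0; 0 0 0.6 0 0 0; 0 0 0.35 0 0 0; 0 0 0.1 0 0 0; 0 0 0 0 0 0"

```text
t: 5.18
tool_pos: [0.5592, 0.3052, 0.017]
tool_rot: [-2.221, 2.221, -0.0]
contact_force: [0.7, 0.6, 0.5]
opening: 0.051
```

>>> step_arm --increments "0 0 0 0 0 0; 0 0 0 0 0 0; 0 0 0 0 0 0; 0 0 0 0 0 0; 0 0 0 0 0 0; 0 0 0 0 0 0" --fingers -1 --newtons 50

```text
t: 5.68
tool_pos: [0.5602, 0.3056, 0.0185]
tool_rot: [-2.219, 2.22, -0.002]
contact_force: [-0.9, 1.0, 6.2]
opening: 0.0201
```

>>> step_arm --increments "0 0 -0.5 0 0 0; 0 0 -0.95 0 0 0; 0 0 -0.95 0 0 0; 0 0 -0.95 0 0 0; 0 0 -0.95 0 0 0; 0.5 0.2 -0.95 0 0 0; 0.9 0.3 -0.95 0 0 0; 0.9 0.3 -0.95 0 0 0; 0.9 0.3 -0.95 0 0 0; 0.9 0.3 -0.95 0 0 0; 0.9 0.3 -0.95 0 0 0; 0.9 0.3 -0.95 0 0 0"

```text
t: 6.68
tool_pos: [0.5075, 0.1566, 0.2913]
tool_rot: [2.221, -2.221, -0.001]
contact_force: [0.7, -0.0, -1.3]
opening: 0.0202
```

>>> step_arm --increments "0.95 0.35 0 0 0 0; 0.95 0.35 0 0 0 0; 0.95 0.35 0 0 0 0; 0.95 0.35 0 0 0 0; 0.95 0.35 0 0 0 0; 0.95 0.35 0 0 0 0; 0.95 0.35 0 0 0 0; 0.95 0.35 0 0 0 0; 0.95 0.35 0 0 0 0; 0.95 0.35 0.5 0 0 0; 0.95 0.1 1 0 0 0; 0.95 0 1 0 0 0"

```text
t: 7.68
tool_pos: [0.4184, -0.1286, 0.2285]
tool_rot: [-2.22, 2.221, -0.005]
contact_force: [1.1, 0.2, -1.1]
opening: 0.0204
```

>>> step_arm --increments "0.6 0 0.8 0 0 0; 0 0 0.6 0 0 0; 0 0 0 0 0 0; 0 0 0 0 0 0; 0 0 0 0 0 0"

```text
t: 8.1
tool_pos: [0.4191, -0.1423, 0.1941]
tool_rot: [-2.221, 2.221, -0.002]
contact_force: [-0.2, -0.5, -1.0]
opening: 0.0203
```

```bash
python3 snap.py wrist:w4 scene:s4 side:d4
```

```text
{'tool_pos': array([ 0.4191, -0.1423,  0.1941]), 'tool_rot': array([-2.2215e+00,  2.2207e+00, -2.1000e-03]), 'dq': array([ 0.0063, -0.0058, -0.0186, -0.0012, -0.0043, -0.0019])} 8.1
```

View pics/w4.png

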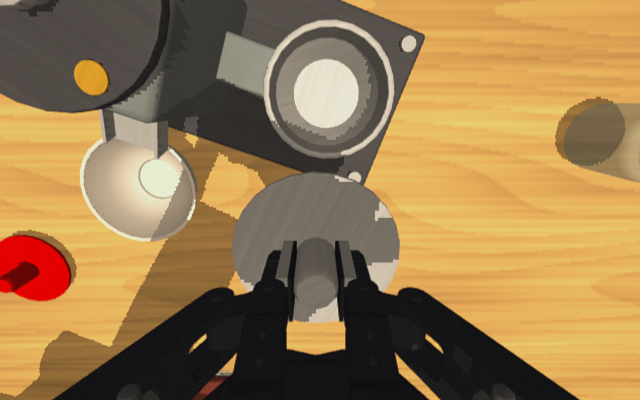

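Run:
```python
from h import *
import pickle
L=lambda t:pickle.load(open(f"pics/{t}.pkl","rb"))
W=L("w4")
im=cv2.imread("pics/w4.png"); 
zoom("pics/w4.png",220,10,200,320,1.85,"pics/z6.png")
# rim: collect outer edge pts radially
g=cv2.cvtColor(im,cv2.COLOR_BGR2GRAY).astype(float)
print(W["eye"])
for n,p,z in [("mouth",(329.5,88),.12),("lid",(316,247),.1896)]:
    print(n,onplane(W,p,z))
for th in range(0,360,30):
    X=onplane(W,(329.5,88),.12)+.0455*np.array([np.cos(np.radians(th)),np.sin(np.radians(th)),0]); print(proj(W,X).round(0),end="")
print()
for th in range(0,360,30):
    X=onplane(W,(316,247),.1896)+.047*np.array([np.cos(np.radians(th)),np.sin(np.radians(th)),0]); print(proj(W,X).round(0),end="")
```

```text
[ 0.50062719 -0.14230994  0.33622038]
mouth [ 0.50671813 -0.1518793   0.12      ]
lid [ 0.42249757 -0.14264872  0.1896    ]
[331.  12.][295.  23.][270.  51.][263.  88.][273. 122.][297. 146.][329. 154.][360. 146.][385. 122.][396.  88.][390.  51.][366.  23.]
[316. 163.][270. 175.][239. 207.][231. 247.][245. 284.][276. 308.][316. 317.][356. 308.][387. 284.][401. 247.][394. 207.][362. 175.]
```

View pics/z6.png

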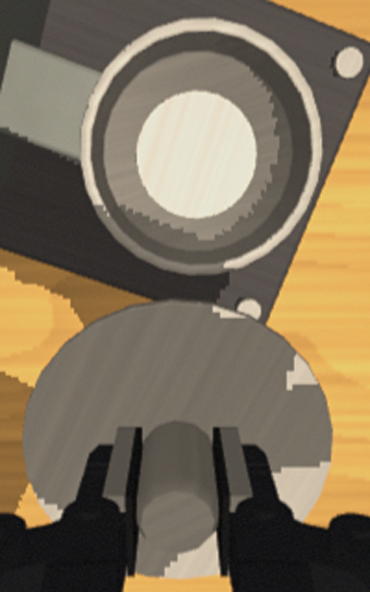

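Run:
```python
from h import *
import pickle
W=pickle.load(open("pics/w4.pkl","rb"))
for dz in (0,.003):
  m=onplane(W,(328.8,93.3),.12-dz);l=onplane(W,(316,254),.1896-dz);print(m,l,m-l)
```

```text
[ 0.50329603 -0.15145179  0.12      ] [ 0.41815984 -0.14265412  0.1896    ] [ 0.08513619 -0.00879767 -0.0696    ]
[ 0.50333306 -0.15157863  0.117     ] [ 0.41647247 -0.14266117  0.1866    ] [ 0.08686058 -0.00891746 -0.0696    ]
```

View pics/s4.png

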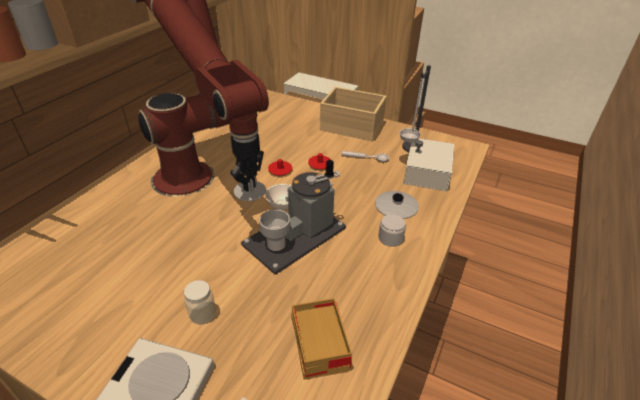

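Run:
```python
from h import *
zoom("pics/s4.png",225,150,90,110,5,"pics/z7.png")
zoom("pics/d4.png",320,150,90,110,5,"pics/z8.png")
a=cv2.imread("pics/z7.png");b=cv2.imread("pics/z8.png");cv2.imwrite("pics/z78.png",cv2.resize(np.hstack([a,b]),None,fx=.88,fy=.88))
```

```text
(no output)
```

View pics/z78.png

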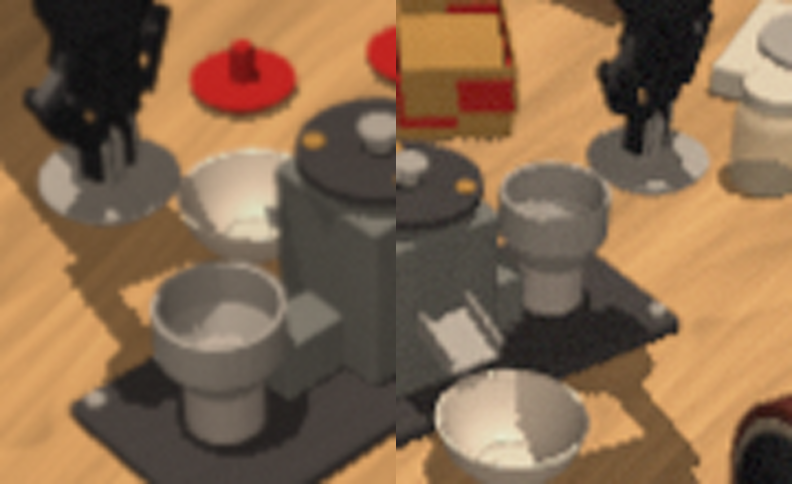

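Run:
```python
from h import *
S,D=CAM["scene"],CAM["side"]
s=lambda u,v:(225+u/4.4-.4,150+v/4.4-.4); d=lambda u,v:(320+(u-396)/4.4-.4,150+v/4.4-.4)
l,e=tri([(S,s(109.5,179)),(D,d(648.5,159))]); m,e2=tri([(S,s(219.5,302)),(D,d(554,195))]); print(l,e,m,e2,m-l)
for X in (m,np.array([m[0],m[1],.12])):
  for c,f in((S,lambda p:((p[0]+.4-225)*4.4,(p[1]+.4-150)*4.4)),(D,lambda p:((p[0]+.4-320)*4.4+396,(p[1]+.4-150)*4.4))):
    P=np.array([f(proj(c,X+.0455*np.array([np.cos(t),np.sin(t),0]))) for t in np.linspace(0,6.28,60)]); print(P.min(0).round(),P.max(0).round())
```

```text
[ 0.41423815 -0.14237125  0.18745032] [np.float64(2.5694415028757155e-06), np.float64(2.5694415026889295e-06)] [ 0.4990578  -0.1472492   0.11813822] [np.float64(0.00016307811033593333), np.float64(0.00016307811033621443)] [ 0.08481965 -0.00487796 -0.0693121 ]
[151. 258.] [288. 348.]
[498. 165.] [611. 226.]
[151. 256.] [288. 346.]
[498. 163.] [611. 224.]
```

>>> step_arm --increments "0.14 -0.8 0 0 0 0; 0.14 -0.9 0 0 0 0; 0 -0.9 0 0 0 0; 0 -0.8 0.4 0 0 0; 0 0 0.7 0 0 0; 0 0 0.6 0 0 0; 0 0 0.26 0 0 0; 0 0 0 0 0 0; 0 0 0 0 0 0"

```text
t: 9.0
tool_pos: [0.504, -0.1493, 0.1445]
tool_rot: [-2.221, 2.221, -0.001]
contact_force: [0.8, 0.4, -1.8]
opening: 0.0202
```

```bash
python3 snap.py wrist:w5 scene:s5 side:d5
python3 - <<'E'
from h import *
zoom("pics/s5.png",245,170,90,110,5,"pics/z7.png")
zoom("pics/d5.png",310,150,90,110,5,"pics/z8.png")
a=cv2.imread("pics/z7.png");b=cv2.imread("pics/z8.png");cv2.imwrite("pics/z78b.png",cv2.resize(np.hstack([a,b]),None,fx=.88,fy=.88))
E
```

```text
{'tool_pos': array([ 0.504 , -0.1493,  0.1445]), 'tool_rot': array([-2.2215e+00,  2.2212e+00, -7.0000e-04]), 'dq': array([-0.0037, -0.0154, -0.0195, -0.0004, -0.0024,  0.001 ])} 9.0
```

View pics/z78b.png

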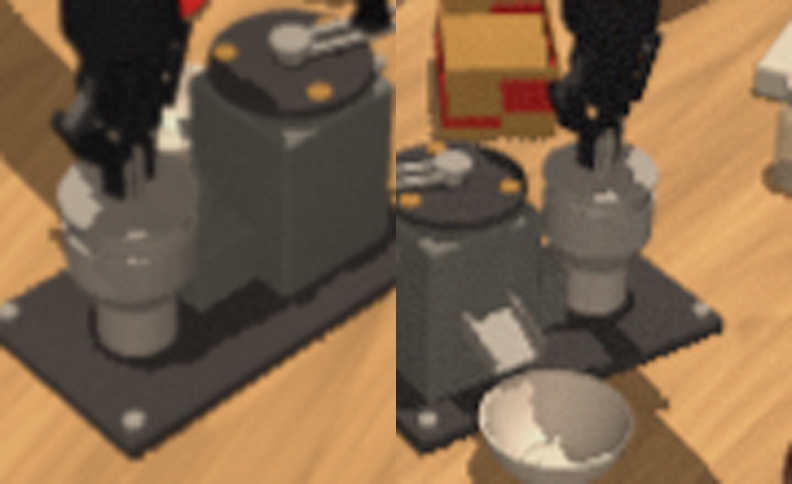

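View pics/w5.png

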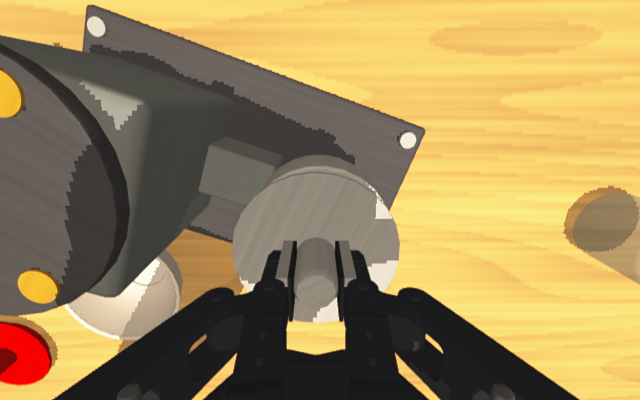

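>>> step_arm --increments "0 0 0.2 0 0 0; 0 0 0.15 0 0 0; 0 0 0.1 0 0 0; 0 0 0 0 0 0; 0 0 0 0 0 0"

```text
t: 9.57
tool_pos: [0.504, -0.1499, 0.1327]
tool_rot: [2.221, -2.222, 0.002]
contact_force: [0.8, -2.6, -2.0]
opening: 0.0206
```

>>> step_arm --increments "0.04 0 0.06 0 0 0; 0.02 0 0.06 0 0 0; 0 0 0.06 0 0 0; 0 0 0.04 0 0 0; 0 0 0 0 0 0; 0 0 0 0 0 0"

```text
t: 10.07
tool_pos: [0.5039, -0.151, 0.1291]
tool_rot: [2.221, -2.221, -0.0]
contact_force: [-4.4, 1.7, 9.0]
opening: 0.0205
```

>>> step_arm --increments "0 0 0 0 0 0; 0 0 0 0 0 0; 0 0 0 0 0 0; 0 0 -0.1 0 0 0; 0 0 -0.4 0 0 0; 0 0 -0.8 0 0 0; 0 0 -0.9 0 0 0; 0 0 -0.9 0 0 0; 0 0 -0.6 0 0 0; 0 0 0 0 0 0; 0 0 0 0 0 0" --fingers 0.2

```text
t: 10.98
tool_pos: [0.5043, -0.1512, 0.221]
tool_rot: [-2.221, 2.221, -0.004]
contact_force: [-1.1, -0.1, 0.2]
opening: 0.0514
```

```bash
python3 snap.py wrist:w6 scene:s6 side:d6
python3 - <<'E'
from h import *
zoom("pics/s6.png",245,150,120,110,5,"pics/z7.png")
zoom("pics/d6.png",290,150,120,110,5,"pics/z8.png")
a=cv2.imread("pics/z7.png");b=cv2.imread("pics/z8.png");cv2.imwrite("pics/z78c.png",cv2.resize(np.hstack([a,b]),None,fx=.66,fy=.66))
E
```

```text
{'tool_pos': array([ 0.5043, -0.1512,  0.221 ]), 'tool_rot': array([-2.2205,  2.221 , -0.0038]), 'dq': array([-0.001 ,  0.0225,  0.0467, -0.0015, -0.0041, -0.001 ])} 10.9833
```

View pics/z78c.png

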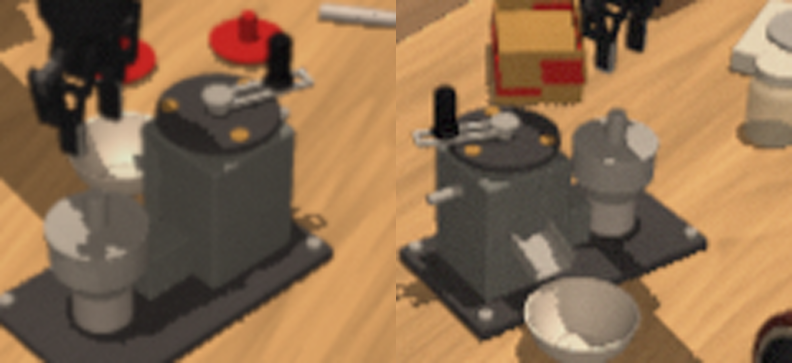

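View pics/w6.png

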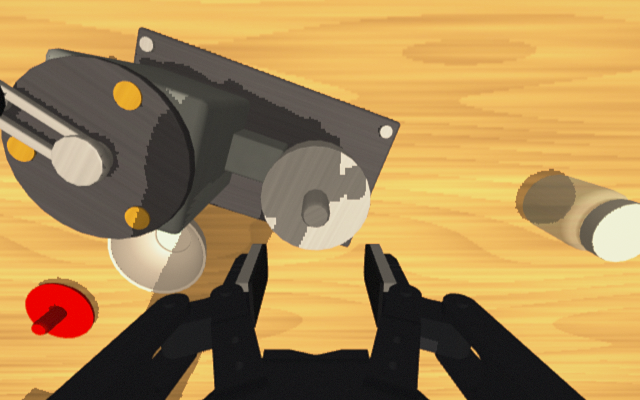

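Run:
```python
from h import *
zoom("pics/w6.png",250,130,130,130,4.5,"pics/z9.png")
zoom("pics/s6.png",250,150,110,70,7,"pics/z10.png")
zoom("pics/d6.png",290,150,110,80,7,"pics/z11.png")
```

```text
(no output)
```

View pics/z9.png

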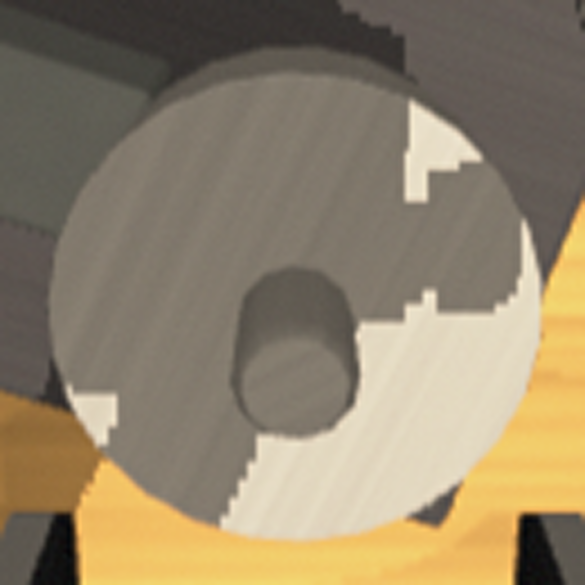

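View pics/z10.png

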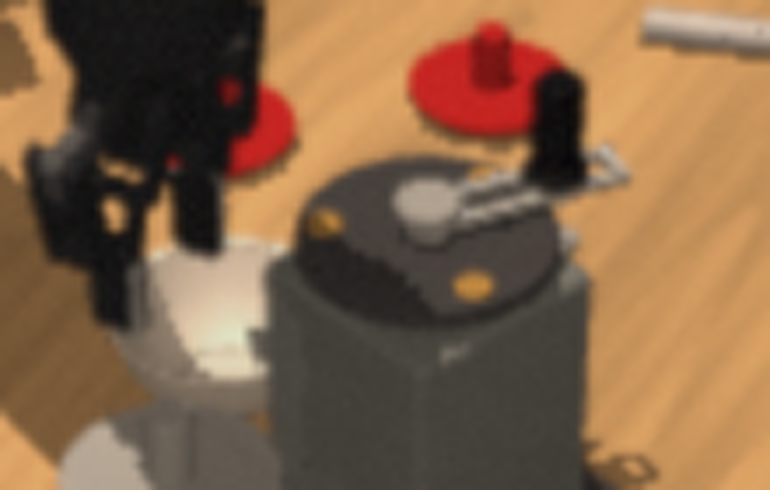

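View pics/z11.png

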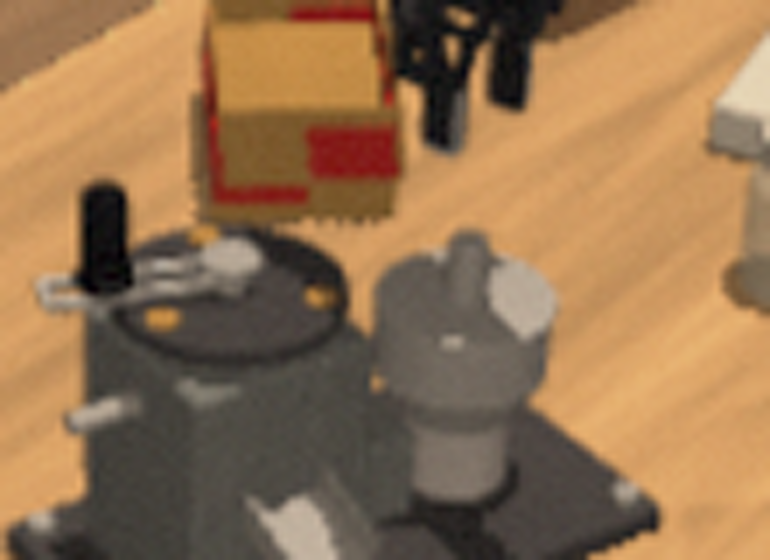

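>>> step_arm --increments "0 0 -1 0 0 0; 0 0 -1 0 0 0; -0.4 -0.1 -1 0 0 0; -1 -0.25 -1 0 0 0; -1 -0.25 -0.36 0 0 0; -1 -0.25 0 0 0 0; -1 -0.25 0 0 0 0; -1 -0.25 0 0 0 0; -1 -0.1 0 0 0 0; 0 0 0 0 0 0; 0 0 0 0 0 0; 0 0 0 0 0 0"

```text
t: 12.13
tool_pos: [0.5397, 0.0088, 0.3273]
tool_rot: [2.22, -2.22, -0.002]
contact_force: [0.3, -0.3, -0.5]
opening: 0.0514
```

```bash
python3 snap.py wrist:w7
```

```text
{'tool_pos': array([0.5397, 0.0088, 0.3273]), 'tool_rot': array([ 2.2202e+00, -2.2204e+00, -2.2000e-03]), 'dq': array([-0.0173, -0.0055, -0.0058,  0.0006,  0.0013,  0.0011])} 12.1333
```

>>> step_arm --increments "0 1 0 0 0 0; 0 1 0 0 0 0; 0 0.4 0 0 0 0; 0 0 0 0 0 0; 0 0 0 0 0 0; 0 0 0 0 0 0"

```text
t: 12.68
tool_pos: [0.4804, 0.0084, 0.3285]
tool_rot: [-2.22, 2.223, -0.0]
contact_force: [0.8, -0.1, 0.4]
opening: 0.0512
```

```bash
python3 snap.py wrist:w8
```

```text
{'tool_pos': array([0.4804, 0.0084, 0.3285]), 'tool_rot': array([-2.2199e+00,  2.2228e+00, -4.0000e-04]), 'dq': array([ 0.0061,  0.0137, -0.0059, -0.0007,  0.0019, -0.0004])} 12.6833
```

View pics/w7.png

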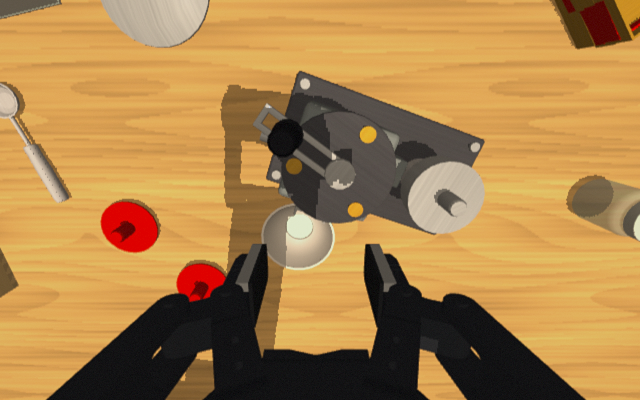

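View pics/w8.png

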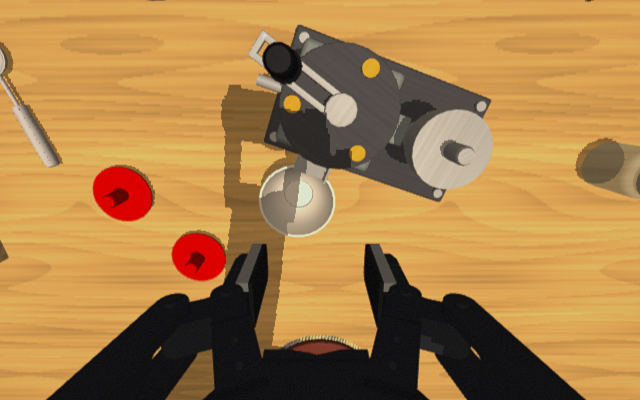

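Run:
```python
from h import *
zoom("pics/w7.png",245,85,130,115,6,"pics/z12.png")
zoom("pics/w8.png",240,20,130,115,6,"pics/z13.png")
```

```text
(no output)
```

View pics/z12.png

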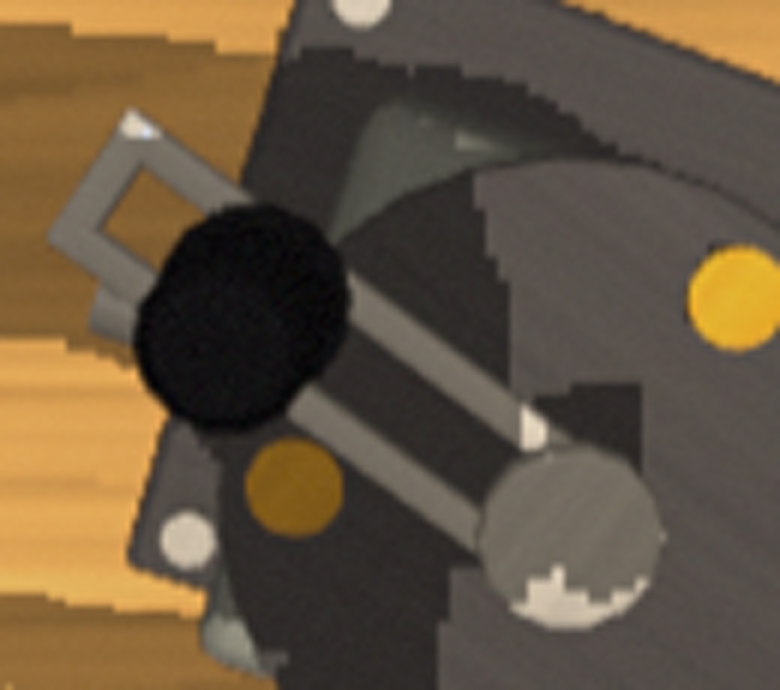

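View pics/z13.png

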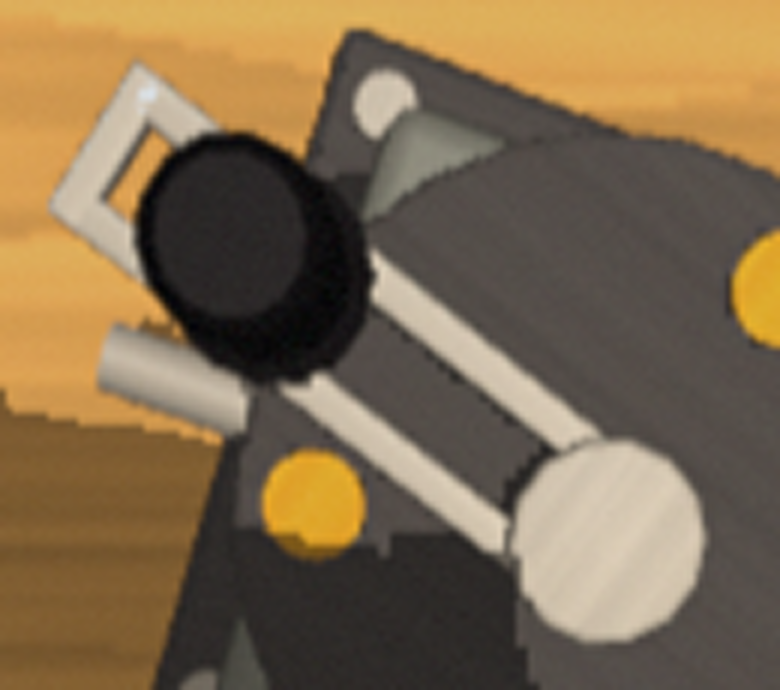

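Run:
```python
from h import *
import pickle
L=lambda t:pickle.load(open(f"pics/{t}.pkl","rb"))
W7,W8=L("w7"),L("w8"); print(W7["eye"],W8["eye"])
a=lambda x,y:(245+(x+.5)/6-.5,85+(y+.5)/6-.5); b=lambda x,y:(240+(x+.5)/6-.5,20+(y+.5)/6-.5)
for n,p,q,z in [("hub",(571,537),(607,540),.197),("ktop",(230,337),(230,226),.241),("kfl",(254,300),(276,287),.197)]:
    print(n,tri([(W7,a(*p)),(W8,b(*q))])[0].round(4),onplane(W7,a(*p),z).round(4),onplane(W8,b(*q),z).round(4))
# lid top
print("lidtop",onplane(W7,(457,209),.158).round(4),onplane(W8,(462,157),.158).round(4))
```

```text
[0.62166507 0.00864682 0.46919063] [0.56210715 0.00818802 0.47059971]
hub [ 0.5514 -0.0143  0.194 ] [ 0.5522 -0.0141  0.197 ] [ 0.5516 -0.014   0.197 ]
ktop [0.5891 0.0345 0.2378] [0.5895 0.0335 0.241 ] [0.5887 0.0347 0.241 ]
kfl [0.5872 0.0354 0.1829] [0.5889 0.0345 0.197 ] [0.5859 0.0336 0.197 ]
lidtop [ 0.5021 -0.1496  0.158 ] [ 0.5016 -0.1469  0.158 ]
```

Run:
```python
from h import *
import pickle
L=lambda t:pickle.load(open(f"pics/{t}.pkl","rb"))
W7,W8=L("w7"),L("w8")
a=lambda x,y:(245+(x+.5)/6-.5,85+(y+.5)/6-.5); b=lambda x,y:(240+(x+.5)/6-.5,20+(y+.5)/6-.5)
br=lambda v:(np.degrees(np.arctan2(v[0],v[1])).round(2),(np.linalg.norm(v[:2])*1e3).round(2))
for W,f,h,k,e in[(W7,a,(571,537),(230,337),[(130,110),(50,238)]),(W8,b,(607,540),(230,226),[(138,62),(50,207)])]:
    H=onplane(W,f(*h),.194);K=onplane(W,f(*k),.238);E=[onplane(W,f(*q),.188) for q in e]
    print("hub",H.round(4),"knob",K.round(4),"K-H",br(K-H),"end",br((E[0]+E[1])/2-H), "endwidth",br(E[0]-E[1]))
    # flange heights
W=L("w6")
print("lid w6 top",onplane(W,(250+295.5/4.5-.5,130+387.5/4.5-.5),.155))
```

```text
hub [ 0.5514 -0.0144  0.194 ] knob [0.5891 0.0338 0.238 ] K-H (np.float64(38.01), np.float64(61.17)) end (np.float64(36.62), np.float64(92.38)) endwidth (np.float64(125.26), np.float64(22.99))
hub [ 0.5514 -0.0142  0.194 ] knob [0.589  0.0351 0.238 ] K-H (np.float64(37.33), np.float64(61.98)) end (np.float64(36.7), np.float64(92.3)) endwidth (np.float64(126.53), np.float64(23.06))
lid w6 top [ 0.50140565 -0.15108908  0.155     ]
```

>>> step_arm --increments "-0.4 -0.7 0.4 0 0 0; -0.4 -0.7 0.8 0 0 0; 0 -0.6 0.8 0 0 0; 0 0 0.5 0 0 0; 0 0 0 0 0 0; 0 0 0 0 0 0; 0 0 0 0 0 0"

```text
t: 13.32
tool_pos: [0.5302, 0.0288, 0.2673]
tool_rot: [-2.22, 2.222, -0.002]
contact_force: [-0.3, -0.4, 0.5]
opening: 0.0512
```

```bash
python3 snap.py wrist:w9
```

```text
{'tool_pos': array([0.5302, 0.0288, 0.2673]), 'tool_rot': array([-2.2202e+00,  2.2215e+00, -1.6000e-03]), 'dq': array([ 0.0003, -0.0173, -0.0124, -0.0006, -0.0027, -0.0003])} 13.3167
```

View pics/w9.png

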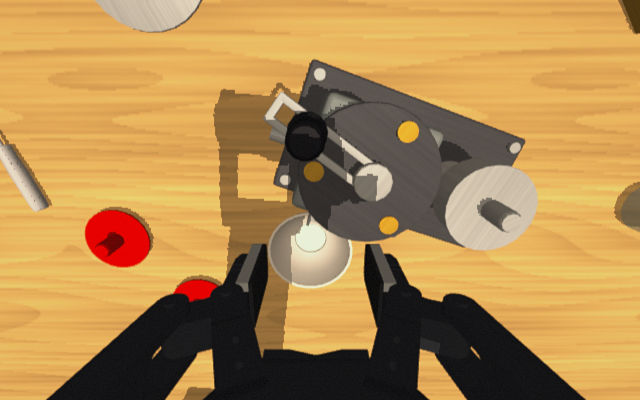

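Run:
```python
from h import *
zoom("pics/w9.png",255,80,150,125,5.3,"pics/z14.png")
```

```text
(no output)
```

View pics/z14.png

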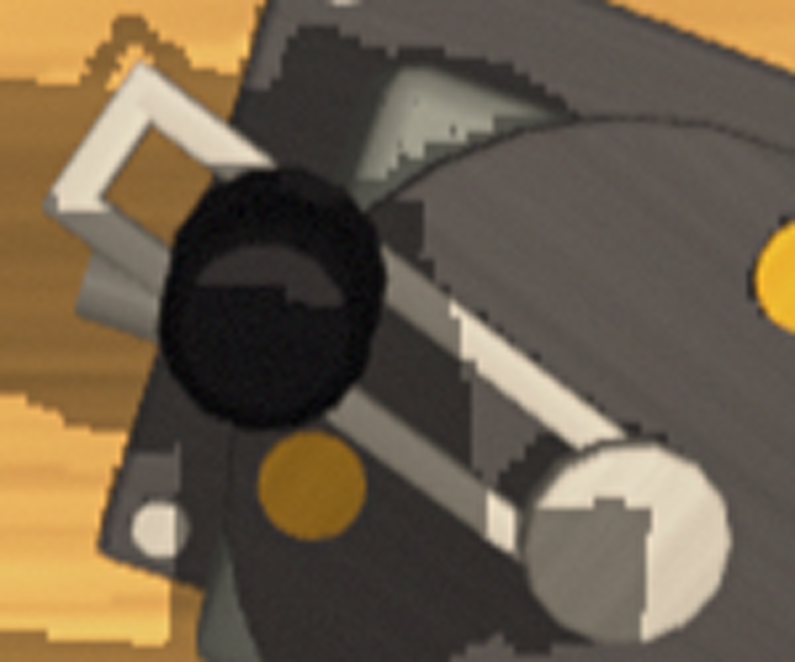

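Run:
```python
from h import *
import pickle
W=pickle.load(open("pics/w9.pkl","rb"))
f=lambda x,y:(255+(x+.5)/5.3-.5,80+(y+.5)/5.3-.5)
br=lambda v:(np.degrees(np.arctan2(v[0],v[1])).round(2),(np.linalg.norm(v[:2])*1e3).round(2))
for dz in (0,.003):
    H=onplane(W,f(627,542),.197-dz);K=onplane(W,f(270,320),.241-dz);E=[onplane(W,f(*q),.191-dz) for q in[(143,60),(43,207)]]
    print("hub",H.round(4),"knob",K.round(4),"K-H",br(K-H),"end",br((E[0]+E[1])/2-H),"w",br(E[0]-E[1]))
    for C,r,z in((K,.012,.241-dz),(H,.0,.197)):
        P=np.array([proj(W,[C[0]+r*np.cos(t),C[1]+r*np.sin(t),z]) for t in np.linspace(0,6.28,90)]); P=(P-[254.5,79.5])*5.3; print(P.min(0).round(),P.max(0).round())
    # slot rails: midline of arm near hub
    for p,q in [((270,160),(75,0))]: pass
    u=[onplane(W,f(*q),.191-dz) for q in[(143,60),(628,432)]]; l=[onplane(W,f(*q),.191-dz) for q in[(43,207),(516,556)]]
    print(br(u[0]-u[1]),br(l[0]-l[1]))
```

```text
hub [ 0.5523 -0.0137  0.197 ] knob [0.589  0.0343 0.241 ] K-H (np.float64(37.35), np.float64(60.43)) end (np.float64(36.64), np.float64(90.96)) w (np.float64(127.15), np.float64(23.35))
[157. 204.] [384. 432.]
[628. 542.] [628. 542.]
(np.float64(36.6), np.float64(82.6)) (np.float64(36.71), np.float64(81.55))
hub [ 0.5515 -0.0143  0.194 ] knob [0.5886 0.0344 0.238 ] K-H (np.float64(37.28), np.float64(61.25)) end (np.float64(36.64), np.float64(92.24)) w (np.float64(127.15), np.float64(23.67))
[159. 206.] [382. 430.]
[631. 548.] [631. 548.]
(np.float64(36.6), np.float64(83.73)) (np.float64(36.71), np.float64(82.67))
```

>>> step_arm --increments "-0.1 -0.8 0 0 0 0; -0.15 -0.8 0 0 0 0; 0 -0.8 0 0 0 0; 0 0 0.3 0 0 0; 0 0 0.7 0 0 0; 0 0 0.7 0 0 0; 0 0 0.5 0 0 0; 0 0 0.13 0 0 0; 0 0 0 0 0 0; 0 0 0 0 0 0; 0 0 0 0 0 0"

```text
t: 14.28
tool_pos: [0.5907, 0.0352, 0.2095]
tool_rot: [-2.22, 2.221, -0.003]
contact_force: [1.1, 0.3, 1.1]
opening: 0.0515
```

```bash
python3 snap.py wrist:w10
```

```text
{'tool_pos': array([0.5907, 0.0352, 0.2095]), 'tool_rot': array([-2.22  ,  2.2205, -0.003 ]), 'dq': array([ 0.0004, -0.0004, -0.0044, -0.0021, -0.0004, -0.0009])} 14.2833
```

View pics/w10.png

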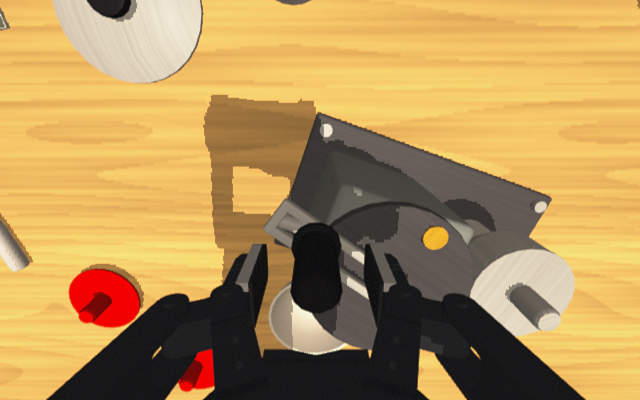

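>>> step_arm --increments "0 0 0 0 0 0; 0 0 0 0 0 0; 0 0 0 0 0 0; 0 0 0 0 0 0; 0 0 0 0 0 0; 0 0 0 0 0 0; 0 0 0 0 0 0" --fingers -1 --newtons 30

```text
t: 14.92
tool_pos: [0.5904, 0.0352, 0.2087]
tool_rot: [-2.221, 2.221, -0.002]
contact_force: [-0.7, 0.0, 4.4]
opening: 0.0233
```

```bash
python3 - <<'E'
from station import ctrl
o=ctrl.get_obs(); print(o["t"],o["tool_pos"].round(5),o["contact_force"].round(2),o["opening"],o["dq"].round(4))
E
python3 snap.py scene:s11 side:d11 wrist:w11
```

```text
14.9167 [0.59043 0.03523 0.20872] [-0.67  0.    4.41] 0.023265350532606442 [ 0.0001 -0.0001  0.0006  0.002   0.0004  0.0003]
{'tool_pos': array([0.5904, 0.0352, 0.2087]), 'tool_rot': array([-2.2207e+00,  2.2211e+00, -1.5000e-03]), 'dq': array([ 0.0001, -0.0001,  0.0006,  0.002 ,  0.0004,  0.0003])} 14.9167
```

View pics/w11.png

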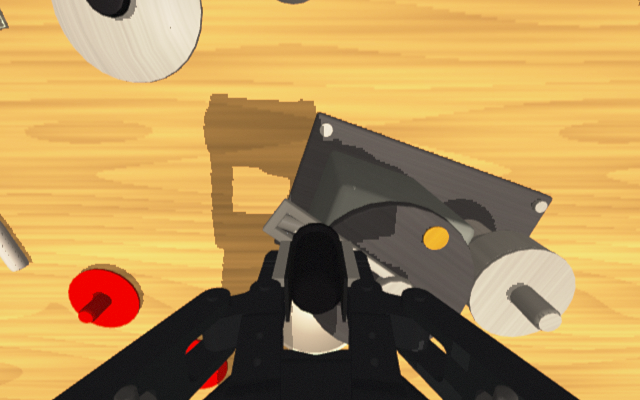

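```bash
cat > gen.py <<'E'
import sys,json,os
import numpy as np
from scipy.optimize import least_squares
from station import ctrl
n=int(sys.argv[1]); K=8000.
SF="st.json"
c0=np.array([.5539,-.0139]); r0=.0612; b0=np.radians(36.65); F0=np.array([-.35,0.])
if not os.path.exists(SF):
    st=dict(row=0,cmd=[.5904,.0352],obs=[],par=[c0[0],c0[1],r0])
else: st=json.load(open(SF))
sched=[1.25,2.5,3.75]+[5.]*141+[3.75,2.5,1.25]; cum=np.concatenate([[0],np.cumsum(sched)])
o=ctrl.get_obs(); p=o["tool_pos"][:2]; F=o["contact_force"][:2]
st["obs"].append([*p,*F]); 
A=np.array(st["obs"]); q=A[:,:2]+(A[:,2:]-F0)/K
wt=1/0.00025
def res(x):
    rr=(np.hypot(q[:,0]-x[0],q[:,1]-x[1])-x[2])*wt
    v=np.array([x[0]-c0[0],x[1]-c0[1]]); rad=np.array([np.sin(b0),np.cos(b0)]); tan=np.array([rad[1],-rad[0]])
    return np.concatenate([rr,[(v@rad)/.001,(v@tan)/.0006,(x[2]-r0)/.001]])
s=least_squares(res,[*c0,r0]).x
st["par"]=list(s); c=s[:2]; r=s[2]
d=p-c; rad=d/np.hypot(*d); tan=np.array([rad[1],-rad[0]]); b=np.arctan2(d[0],d[1])
i=st["row"]; 
print(f"t{o['t']:.2f} row{i} th_cmd {cum[i]:.1f} th_meas {np.degrees(b-b0)%360:.1f} Fr {(F-F0)@rad:.2f} Ft {(F-F0)@tan:.2f} Fz {o['contact_force'][2]:.1f} |F| {np.hypot(*(F-F0)):.1f} par {np.round(c*1e3,2)} {r*1e3:.2f} cmd-meas {np.round((np.array(st['cmd'])-p)*1e3,2)} op {o['opening']*1e3:.1f}")
n=min(n,len(sched)-i); cmd=np.array(st["cmd"]); 
# commanded-position error relative to model circle at current angle
# bearing start uses p0 on new circle
bs=np.arctan2(.5904-c[0],.0352-c[1])
tgt=lambda k:c+r*np.array([np.sin(bs+np.radians(cum[k])),np.cos(bs+np.radians(cum[k]))])
off=cmd-tgt(i); m=min(4,n) if n>0 else 1; rows=[]
for j in range(1,n+1):
    w=max(0,1-j/m); t=tgt(i+j)+off*w
    u=np.round((t-cmd)/.025,2); cmd=cmd+u*.025; rows.append(f"{-u[1]+0:g} {-u[0]+0:g} 0 0 0 0")
print("; ".join(rows))
st["row"]=i+n; st["cmd"]=list(cmd); json.dump(st,open(SF,"w"))
E
rm -f st.json; python3 gen.py 4
```

```text
t15.07 row0 th_cmd 0.0 th_meas 0.0 Fr -1.00 Ft -1.01 Fz 5.1 |F| 1.4 par [553.87 -13.94] 61.15 cmd-meas [-0.05 -0.01] op 23.1
0.03 -0.04 0 0 0 0; 0.07 -0.08 0 0 0 0; 0.11 -0.12 0 0 0 0; 0.16 -0.15 0 0 0 0
```

>>> step_arm --increments "0.03 -0.04 -0.02 0 0 0; 0.07 -0.08 0 0 0 0; 0.11 -0.12 0 0 0 0; 0.16 -0.15 0 0 0 0"

```text
t: 15.4
tool_pos: [0.6001, 0.0262, 0.2087]
tool_rot: [-2.221, 2.221, 0.0]
contact_force: [-1.5, 0.8, 5.6]
opening: 0.0236
```

```bash
python3 gen.py 4
```

```text
t15.40 row4 th_cmd 12.5 th_meas 12.4 Fr -0.33 Ft -1.36 Fz 5.6 |F| 1.4 par [553.89 -13.95] 61.16 cmd-meas [ 0.  -0.2] op 23.6
0.17 -0.13 0 0 0 0; 0.17 -0.12 0 0 0 0; 0.19 -0.1 0 0 0 0; 0.19 -0.09 0 0 0 0
```

>>> step_arm --increments "0.17 -0.13 -0.02 0 0 0; 0.17 -0.12 -0.02 0 0 0; 0.19 -0.1 0 0 0 0; 0.19 -0.09 0 0 0 0"

```text
t: 15.73
tool_pos: [0.6109, 0.0078, 0.2088]
tool_rot: [-2.221, 2.222, 0.001]
contact_force: [0.2, 2.6, 1.6]
opening: 0.0231
```

```bash
python3 gen.py 4
```

```text
t15.73 row8 th_cmd 32.5 th_meas 32.4 Fr 1.48 Ft -2.26 Fz 1.6 |F| 2.7 par [553.93 -14.02] 61.20 cmd-meas [0.22 0.11] op 23.1
0.2 -0.07 0 0 0 0; 0.21 -0.05 0 0 0 0; 0.21 -0.03 0 0 0 0; 0.22 -0.01 0 0 0 0
```

>>> step_arm --increments "0.2 -0.07 0 0 0 0; 0.21 -0.05 0 0 0 0; 0.21 -0.03 0 0 0 0; 0.22 -0.01 0 0 0 0"

```text
t: 16.07
tool_pos: [0.6148, -0.0132, 0.2089]
tool_rot: [-2.221, 2.221, 0.001]
contact_force: [0.9, 2.6, -0.5]
opening: 0.0231
```

```bash
python3 gen.py 4
```

```text
t16.07 row12 th_cmd 52.5 th_meas 52.7 Fr 1.26 Ft -2.61 Fz -0.5 |F| 2.9 par [553.93 -13.92] 61.12 cmd-meas [0.3  0.17] op 23.1
0.21 0.01 0 0 0 0; 0.21 0.02 0 0 0 0; 0.21 0.05 0 0 0 0; 0.2 0.06 0 0 0 0
```

>>> step_arm --increments "0.21 0.01 0 0 0 0; 0.21 0.02 0 0 0 0; 0.21 0.05 0 0 0 0; 0.2 0.06 0 0 0 0"

```text
t: 16.4
tool_pos: [0.6113, -0.0341, 0.2089]
tool_rot: [-2.221, 2.221, -0.0]
contact_force: [3.8, 3.9, -2.5]
opening: 0.0232
```

```bash
python3 gen.py 4
```

```text
t16.40 row16 th_cmd 72.5 th_meas 72.7 Fr 2.59 Ft -5.01 Fz -2.5 |F| 5.6 par [553.92 -13.95] 61.15 cmd-meas [0.33 0.3 ] op 23.2
0.2 0.08 0 0 0 0; 0.19 0.09 0 0 0 0; 0.19 0.11 0 0 0 0; 0.17 0.13 0 0 0 0
```

```bash
python3 - <<'E'
s=open("gen.py").read()
s=s.replace('tgt=lambda k:c+r*np','dr=st.get("dr",0)+0.5*((F-F0)@rad)/8000; dr=float(np.clip(dr,-.001,.001)); st["dr"]=dr; print("dr",round(dr*1e3,2)); rr_=r+dr\ntgt=lambda k:c+rr_*np')
s=s.replace('bs=np.arctan2','json.dump(st,open("prev.json","w"));bs=np.arctan2')
open("gen.py","w").write(s)
import json,numpy as np
st=json.load(open("st.json")); rows=np.array([[.2,.08],[.19,.09],[.19,.11],[.17,.13]]).sum(0)*.025
st["row"]-=4; st["cmd"][0]+=rows[1]; st["cmd"][1]+=rows[0]; st["obs"].pop(); json.dump(st,open("st.json","w")); print(st["cmd"])
E
python3 gen.py 4
```

```text
[np.float64(0.6116500000000001), np.float64(-0.033800000000000024)]
t16.40 row16 th_cmd 72.5 th_meas 72.7 Fr 2.59 Ft -5.01 Fz -2.5 |F| 5.6 par [553.92 -13.95] 61.15 cmd-meas [0.33 0.3 ] op 23.2
dr 0.16
0.2 0.08 0 0 0 0; 0.19 0.09 0 0 0 0; 0.19 0.11 0 0 0 0; 0.17 0.13 0 0 0 0
```

>>> step_arm --increments "0.2 0.08 0 0 0 0; 0.19 0.09 0 0 0 0; 0.19 0.11 0 0 0 0; 0.17 0.13 0 0 0 0"

```text
t: 16.73
tool_pos: [0.6011, -0.0528, 0.209]
tool_rot: [-2.221, 2.221, -0.0]
contact_force: [4.8, 4.0, -3.3]
opening: 0.023
```

```bash
python3 gen.py 4
```

```text
t16.73 row20 th_cmd 92.5 th_meas 92.8 Fr 1.43 Ft -6.37 Fz -3.3 |F| 6.5 par [553.83 -14.02] 61.25 cmd-meas [0.35 0.27] op 23.0
dr 0.25
0.16 0.14 0 0 0 0; 0.15 0.16 0 0 0 0; 0.14 0.16 0 0 0 0; 0.12 0.18 0 0 0 0
```

>>> step_arm --increments "0.16 0.14 0.02 0 0 0; 0.15 0.16 0 0 0 0; 0.14 0.16 0 0 0 0; 0.12 0.18 0 0 0 0"

```text
t: 17.07
tool_pos: [0.5851, -0.067, 0.2089]
tool_rot: [-2.22, 2.221, -0.001]
contact_force: [4.5, 3.3, -1.5]
opening: 0.023
```

```bash
python3 gen.py 4
```

```text
t17.07 row24 th_cmd 112.5 th_meas 112.6 Fr -0.29 Ft -5.87 Fz -1.5 |F| 5.9 par [553.66 -14.1 ] 61.42 cmd-meas [0.27 0.19] op 23.0
dr 0.23
0.1 0.19 0 0 0 0; 0.09 0.2 0 0 0 0; 0.07 0.21 0 0 0 0; 0.05 0.21 0 0 0 0
```

>>> step_arm --increments "0.1 0.19 0 0 0 0; 0.09 0.2 0 0 0 0; 0.07 0.21 0 0 0 0; 0.05 0.21 0 0 0 0"

```text
t: 17.4
tool_pos: [0.5647, -0.0749, 0.2089]
tool_rot: [-2.221, 2.221, -0.001]
contact_force: [3.9, 2.4, -2.4]
opening: 0.0228
```

```bash
python3 gen.py 4
```

```text
t17.40 row28 th_cmd 132.5 th_meas 133.0 Fr -1.62 Ft -4.57 Fz -2.4 |F| 4.8 par [553.58 -14.12] 61.49 cmd-meas [0.49 0.31] op 22.8
dr 0.13
0.03 0.21 0 0 0 0; 0.02 0.22 0 0 0 0; -0.01 0.21 0 0 0 0; -0.02 0.22 0 0 0 0
```

>>> step_arm --increments "0.03 0.21 0 0 0 0; 0.02 0.22 0 0 0 0; -0.01 0.21 0 0 0 0; -0.02 0.22 0 0 0 0"

```text
t: 17.73
tool_pos: [0.5426, -0.0751, 0.2089]
tool_rot: [2.221, -2.222, -0.0]
contact_force: [2.1, 2.6, -0.5]
opening: 0.0229
```

```bash
python3 gen.py 4
```

```text
t17.73 row32 th_cmd 152.5 th_meas 153.5 Fr -2.98 Ft -2.00 Fz -0.5 |F| 3.6 par [553.55 -14.12] 61.52 cmd-meas [1.03 0.02] op 22.9
dr -0.05
-0.05 0.21 0 0 0 0; -0.06 0.21 0 0 0 0; -0.08 0.19 0 0 0 0; -0.1 0.2 0 0 0 0
```

>>> step_arm --increments "-0.05 0.21 0 0 0 0; -0.06 0.21 0 0 0 0; -0.08 0.19 0 0 0 0; -0.1 0.2 0 0 0 0"

```text
t: 18.07
tool_pos: [0.5223, -0.0675, 0.2089]
tool_rot: [2.221, -2.221, -0.001]
contact_force: [1.7, 2.6, -0.4]
opening: 0.0232
```

```bash
python3 gen.py 4
```

```text
t18.07 row36 th_cmd 172.5 th_meas 173.8 Fr -3.27 Ft -0.43 Fz -0.4 |F| 3.3 par [553.59 -14.13] 61.49 cmd-meas [ 1.11 -0.32] op 23.2
dr -0.26
-0.11 0.18 0 0 0 0; -0.13 0.17 0 0 0 0; -0.15 0.15 0 0 0 0; -0.16 0.15 0 0 0 0
```

>>> step_arm --increments "-0.11 0.18 0 0 0 0; -0.13 0.17 0 0 0 0; -0.15 0.15 0 0 0 0; -0.16 0.15 0 0 0 0"

```text
t: 18.4
tool_pos: [0.5061, -0.0535, 0.2089]
tool_rot: [2.221, -2.221, -0.001]
contact_force: [0.8, 4.1, -0.3]
opening: 0.023
```

```bash
sed -i 's/+0.5\*((F-F0)/+0.7*((F-F0)/' gen.py; python3 gen.py 4
```

```text
t18.40 row40 th_cmd 192.5 th_meas 193.7 Fr -3.46 Ft 2.41 Fz -0.3 |F| 4.2 par [553.67 -14.15] 61.42 cmd-meas [ 1.03 -0.55] op 23.0
dr -0.56
-0.17 0.13 0 0 0 0; -0.18 0.11 0 0 0 0; -0.18 0.09 0 0 0 0; -0.2 0.08 0 0 0 0
```

>>> step_arm --increments "-0.17 0.13 0 0 0 0; -0.18 0.11 0 0 0 0; -0.18 0.09 0 0 0 0; -0.2 0.08 0 0 0 0"

```text
t: 18.73
tool_pos: [0.496, -0.0352, 0.2088]
tool_rot: [2.221, -2.221, -0.001]
contact_force: [-1.5, 3.4, 0.7]
opening: 0.023
```

```bash
python3 gen.py 4
```

```text
t18.73 row44 th_cmd 212.5 th_meas 213.3 Fr -0.08 Ft 3.58 Fz 0.7 |F| 3.6 par [553.69 -14.16] 61.41 cmd-meas [ 0.89 -0.63] op 23.0
dr -0.57
-0.2 0.07 0 0 0 0; -0.21 0.05 0 0 0 0; -0.21 0.03 0 0 0 0; -0.21 0.01 0 0 0 0
```

>>> step_arm --increments "-0.2 0.07 0 0 0 0; -0.21 0.05 0 0 0 0; -0.21 0.03 0 0 0 0; -0.21 0.01 0 0 0 0"

```text
t: 19.07
tool_pos: [0.4924, -0.0143, 0.2088]
tool_rot: [-2.221, 2.222, 0.0]
contact_force: [-1.3, 2.9, 1.5]
opening: 0.0228
```

```bash
python3 gen.py 4
```

```text
t19.07 row48 th_cmd 232.5 th_meas 233.2 Fr 0.90 Ft 2.94 Fz 1.5 |F| 3.1 par [553.69 -14.16] 61.41 cmd-meas [ 0.5  -0.76] op 22.8
dr -0.49
-0.21 0 0 0 0 0; -0.21 -0.03 0 0 0 0; -0.21 -0.04 0 0 0 0; -0.2 -0.06 0 0 0 0
```

>>> step_arm --increments "-0.21 0 0 0 0 0; -0.21 -0.03 0 0 0 0; -0.21 -0.04 0 0 0 0; -0.2 -0.06 0 0 0 0"

```text
t: 19.4
tool_pos: [0.496, 0.0063, 0.2089]
tool_rot: [-2.221, 2.221, -0.0]
contact_force: [-1.3, 2.9, -0.2]
opening: 0.023
```

```bash
python3 gen.py 4
```

```text
t19.40 row52 th_cmd 252.5 th_meas 252.9 Fr 1.87 Ft 2.45 Fz -0.2 |F| 3.1 par [553.68 -14.15] 61.42 cmd-meas [ 0.16 -0.64] op 23.0
dr -0.33
-0.2 -0.08 0 0 0 0; -0.19 -0.09 0 0 0 0; -0.19 -0.11 0 0 0 0; -0.17 -0.13 0 0 0 0
```

>>> step_arm --increments "-0.2 -0.08 0 0 0 0; -0.19 -0.09 0 0 0 0; -0.19 -0.11 0 0 0 0; -0.17 -0.13 0 0 0 0"

```text
t: 19.73
tool_pos: [0.5065, 0.0249, 0.2089]
tool_rot: [2.221, -2.222, 0.001]
contact_force: [0.1, 1.7, 0.3]
opening: 0.023
```

```bash
python3 gen.py 4
```

```text
t19.73 row56 th_cmd 272.5 th_meas 272.9 Fr 0.72 Ft 1.60 Fz 0.3 |F| 1.8 par [553.69 -14.16] 61.41 cmd-meas [-0.06 -0.41] op 23.0
dr -0.26
-0.16 -0.14 0 0 0 0; -0.15 -0.15 0 0 0 0; -0.13 -0.17 0 0 0 0; -0.11 -0.18 0 0 0 0
```

>>> step_arm --increments "-0.16 -0.14 0 0 0 0; -0.15 -0.15 0 0 0 0; -0.13 -0.17 0 0 0 0; -0.11 -0.18 0 0 0 0"

```text
t: 20.07
tool_pos: [0.5225, 0.0385, 0.2088]
tool_rot: [2.221, -2.221, 0.0]
contact_force: [-2.0, 1.0, -0.1]
opening: 0.0228
```

```bash
python3 gen.py 4
```

```text
t20.07 row60 th_cmd 292.5 th_meas 292.7 Fr 1.66 Ft -0.92 Fz -0.1 |F| 1.9 par [553.69 -14.16] 61.41 cmd-meas [-0.06 -0.32] op 22.8
dr -0.12
-0.1 -0.19 0 0 0 0; -0.09 -0.19 0 0 0 0; -0.07 -0.2 0 0 0 0; -0.05 -0.21 0 0 0 0
```

>>> step_arm --increments "-0.1 -0.19 0 0 0 0; -0.09 -0.19 0 0 0 0; -0.07 -0.2 0 0 0 0; -0.05 -0.21 0 0 0 0"

```text
t: 20.4
tool_pos: [0.5423, 0.0461, 0.2088]
tool_rot: [2.221, -2.221, 0.0]
contact_force: [-0.4, 0.6, -0.7]
opening: 0.0231
```

```bash
python3 gen.py 4
```

```text
t20.40 row64 th_cmd 312.5 th_meas 312.7 Fr 0.61 Ft 0.04 Fz -0.7 |F| 0.6 par [553.69 -14.16] 61.41 cmd-meas [-0.16 -0.14] op 23.1
dr -0.07
-0.03 -0.21 0 0 0 0; -0.02 -0.22 0 0 0 0; 0.01 -0.21 0 0 0 0; 0.02 -0.21 0 0 0 0
```

>>> step_arm --increments "-0.03 -0.21 0 0 0 0; -0.02 -0.22 0 0 0 0; 0.01 -0.21 0 0 0 0; 0.02 -0.21 0 0 0 0"

```text
t: 20.73
tool_pos: [0.5636, 0.0464, 0.2088]
tool_rot: [2.221, -2.222, 0.0]
contact_force: [-0.7, 0.7, -0.0]
opening: 0.0232
```

```bash
python3 gen.py 4
```

```text
t20.73 row68 th_cmd 332.5 th_meas 332.7 Fr 0.68 Ft -0.43 Fz -0.0 |F| 0.8 par [553.69 -14.16] 61.42 cmd-meas [-0.22  0.03] op 23.2
dr -0.01
0.04 -0.21 0 0 0 0; 0.06 -0.21 0 0 0 0; 0.08 -0.2 0 0 0 0; 0.1 -0.19 0 0 0 0
```

>>> step_arm --increments "0.04 -0.21 0 0 0 0; 0.06 -0.21 0 0 0 0; 0.08 -0.2 0 0 0 0; 0.1 -0.19 0 0 0 0"

```text
t: 21.07
tool_pos: [0.5839, 0.0393, 0.2088]
tool_rot: [-2.221, 2.222, -0.0]
contact_force: [-1.0, 0.2, -0.6]
opening: 0.023
```

```bash
python3 gen.py 4
```

```text
t21.07 row72 th_cmd 352.5 th_meas 352.8 Fr -0.16 Ft -0.66 Fz -0.6 |F| 0.7 par [553.69 -14.16] 61.41 cmd-meas [-0.2   0.14] op 23.0
dr -0.02
0.11 -0.18 0 0 0 0; 0.13 -0.17 0 0 0 0; 0.14 -0.16 0 0 0 0; 0.16 -0.15 0 0 0 0
```

```bash
sed -i 's#dr=float(np.clip#dr+=(-.00012 if 465<cum[i]<550 else 0)+(.00008 if 575<cum[i]<650 else 0); dr=float(np.clip#' gen.py; grep -c 465 gen.py
```

```text
1
```

>>> step_arm --increments "0.11 -0.18 0 0 0 0; 0.13 -0.17 0 0 0 0; 0.14 -0.16 0 0 0 0; 0.16 -0.15 0 0 0 0"

```text
t: 21.4
tool_pos: [0.6002, 0.0258, 0.2088]
tool_rot: [-2.221, 2.221, 0.0]
contact_force: [0.4, 1.5, -1.4]
opening: 0.0229
```

```bash
python3 gen.py 4
```

```text
t21.40 row76 th_cmd 372.5 th_meas 12.7 Fr 1.57 Ft -0.61 Fz -1.4 |F| 1.7 par [553.7  -14.15] 61.42 cmd-meas [-0.1   0.17] op 22.9
dr 0.12
0.17 -0.13 0 0 0 0; 0.17 -0.12 0 0 0 0; 0.19 -0.11 0 0 0 0; 0.2 -0.08 0 0 0 0
```

>>> step_arm --increments "0.17 -0.13 0 0 0 0; 0.17 -0.12 0 0 0 0; 0.19 -0.11 0 0 0 0; 0.2 -0.08 0 0 0 0"

```text
t: 21.73
tool_pos: [0.6111, 0.0075, 0.2088]
tool_rot: [-2.221, 2.221, 0.0]
contact_force: [-0.9, 1.4, -0.3]
opening: 0.023
```

```bash
python3 gen.py 4
```

```text
t21.73 row80 th_cmd 392.5 th_meas 32.7 Fr 0.01 Ft -1.54 Fz -0.3 |F| 1.5 par [553.69 -14.15] 61.42 cmd-meas [0.07 0.24] op 23.0
dr 0.12
0.2 -0.07 0 0 0 0; 0.21 -0.05 0 0 0 0; 0.21 -0.03 0 0 0 0; 0.22 -0.01 0 0 0 0
```

>>> step_arm --increments "0.2 -0.07 0 0 0 0; 0.21 -0.05 0 0 0 0; 0.21 -0.03 0 0 0 0; 0.22 -0.01 0 0 0 0"

```text
t: 22.07
tool_pos: [0.615, -0.0135, 0.2089]
tool_rot: [-2.221, 2.221, 0.0]
contact_force: [-0.1, 3.2, -0.7]
opening: 0.0231
```

```bash
python3 gen.py 4
```

```text
t22.07 row84 th_cmd 412.5 th_meas 52.7 Fr 0.27 Ft -3.19 Fz -0.7 |F| 3.2 par [553.68 -14.15] 61.41 cmd-meas [0.14 0.18] op 23.1
dr 0.14
0.21 0.01 0 0 0 0; 0.22 0.02 0 0 0 0; 0.21 0.04 0 0 0 0; 0.2 0.06 0 0 0 0
```

>>> step_arm --increments "0.21 0.01 0 0 0 0; 0.22 0.02 0 0 0 0; 0.21 0.04 0 0 0 0; 0.2 0.06 0 0 0 0"

```text
t: 22.4
tool_pos: [0.6116, -0.0345, 0.2088]
tool_rot: [-2.221, 2.221, 0.0]
contact_force: [1.4, 5.2, -1.1]
opening: 0.0229
```

```bash
python3 gen.py 4
```

```text
t22.40 row88 th_cmd 432.5 th_meas 72.7 Fr -0.09 Ft -5.52 Fz -1.1 |F| 5.5 par [553.68 -14.15] 61.41 cmd-meas [0.34 0.19] op 22.9
dr 0.13
0.2 0.08 0 0 0 0; 0.19 0.1 0 0 0 0; 0.19 0.11 0 0 0 0; 0.17 0.13 0 0 0 0
```

>>> step_arm --increments "0.2 0.08 0 0 0 0; 0.19 0.1 0 0 0 0; 0.19 0.11 0 0 0 0; 0.17 0.13 0 0 0 0"

```text
t: 22.73
tool_pos: [0.6011, -0.0533, 0.2089]
tool_rot: [-2.221, 2.221, -0.001]
contact_force: [4.1, 4.2, -1.1]
opening: 0.0229
```

```bash
python3 gen.py 4
```

```text
t22.73 row92 th_cmd 452.5 th_meas 92.9 Fr 0.79 Ft -6.08 Fz -1.1 |F| 6.1 par [553.69 -14.16] 61.42 cmd-meas [0.33 0.24] op 22.9
dr 0.2
0.16 0.14 0 0 0 0; 0.15 0.16 0 0 0 0; 0.13 0.17 0 0 0 0; 0.12 0.17 0 0 0 0
```

>>> step_arm --increments "0.16 0.14 0 0 0 0; 0.15 0.16 0 0 0 0; 0.13 0.17 0 0 0 0; 0.12 0.17 0 0 0 0"

```text
t: 23.07
tool_pos: [0.5851, -0.0673, 0.2089]
tool_rot: [-2.22, 2.221, -0.001]
contact_force: [3.5, 3.7, -1.6]
opening: 0.0231
```

```bash
python3 gen.py 4
```

```text
t23.07 row96 th_cmd 472.5 th_meas 112.7 Fr -1.20 Ft -5.20 Fz -1.6 |F| 5.3 par [553.69 -14.17] 61.42 cmd-meas [0.32 0.2 ] op 23.1
dr -0.02
0.1 0.19 0 0 0 0; 0.08 0.2 0 0 0 0; 0.07 0.2 0 0 0 0; 0.05 0.22 0 0 0 0
```

>>> step_arm --increments "0.1 0.19 0 0 0 0; 0.08 0.2 0 0 0 0; 0.07 0.2 0 0 0 0; 0.05 0.22 0 0 0 0"

```text
t: 23.4
tool_pos: [0.5648, -0.0749, 0.2089]
tool_rot: [-2.221, 2.221, -0.002]
contact_force: [3.5, 3.4, -2.6]
opening: 0.0234
```

```bash
python3 gen.py 4
```

```text
t23.40 row100 th_cmd 492.5 th_meas 133.0 Fr -2.65 Ft -4.43 Fz -2.6 |F| 5.2 par [553.69 -14.17] 61.42 cmd-meas [0.38 0.4 ] op 23.4
dr -0.38
0.03 0.21 0 0 0 0; 0 0.21 0 0 0 0; -0.01 0.21 0 0 0 0; -0.02 0.22 0 0 0 0
```

>>> step_arm --increments "0.03 0.21 0 0 0 0; 0 0.21 0 0 0 0; -0.01 0.21 0 0 0 0; -0.02 0.22 0 0 0 0"

```text
t: 23.73
tool_pos: [0.5429, -0.0749, 0.2089]
tool_rot: [2.22, -2.221, 0.001]
contact_force: [2.2, 1.7, -1.6]
opening: 0.0233
```

```bash
python3 gen.py 4
```

```text
t23.73 row104 th_cmd 512.5 th_meas 153.4 Fr -2.13 Ft -2.26 Fz -1.6 |F| 3.1 par [553.69 -14.17] 61.42 cmd-meas [0.96 0.37] op 23.3
dr -0.68
-0.05 0.21 0 0 0 0; -0.06 0.2 0 0 0 0; -0.08 0.19 0 0 0 0; -0.1 0.19 0 0 0 0
```

>>> step_arm --increments "-0.05 0.21 0 0 0 0; -0.06 0.2 0 0 0 0; -0.08 0.19 0 0 0 0; -0.1 0.19 0 0 0 0"

```text
t: 24.07
tool_pos: [0.5228, -0.0673, 0.2089]
tool_rot: [2.22, -2.221, -0.001]
contact_force: [0.1, 0.4, 0.3]
opening: 0.0229
```

```bash
python3 gen.py 4
```

```text
t24.07 row108 th_cmd 532.5 th_meas 173.5 Fr -0.54 Ft -0.15 Fz 0.3 |F| 0.6 par [553.69 -14.17] 61.42 cmd-meas [ 1.31 -0.01] op 22.9
dr -0.85
-0.11 0.18 0 0 0 0; -0.13 0.17 0 0 0 0; -0.14 0.16 0 0 0 0; -0.16 0.14 0 0 0 0
```

>>> step_arm --increments "-0.11 0.18 0 0 0 0; -0.13 0.17 0 0 0 0; -0.14 0.16 0 0 0 0; -0.16 0.14 0 0 0 0"

```text
t: 24.4
tool_pos: [0.5066, -0.0532, 0.2088]
tool_rot: [2.221, -2.221, -0.002]
contact_force: [-2.4, 0.6, 0.8]
opening: 0.0228
```

```bash
python3 gen.py 4
```

```text
t24.40 row112 th_cmd 552.5 th_meas 193.7 Fr 1.19 Ft 1.78 Fz 0.8 |F| 2.1 par [553.7  -14.17] 61.42 cmd-meas [ 1.29 -0.56] op 22.8
dr -0.74
-0.17 0.13 0 0 0 0; -0.17 0.12 0 0 0 0; -0.19 0.1 0 0 0 0; -0.19 0.09 0 0 0 0
```

>>> step_arm --increments "-0.17 0.13 0 0 0 0; -0.17 0.12 0 0 0 0; -0.19 0.1 0 0 0 0; -0.19 0.09 0 0 0 0"

```text
t: 24.73
tool_pos: [0.4961, -0.0348, 0.2088]
tool_rot: [-2.221, 2.221, 0.002]
contact_force: [-3.9, 2.8, 1.6]
opening: 0.0227
```

```bash
python3 gen.py 4
```

```text
t24.73 row116 th_cmd 572.5 th_meas 213.6 Fr 2.38 Ft 3.85 Fz 1.6 |F| 4.5 par [553.69 -14.17] 61.42 cmd-meas [ 0.81 -1.  ] op 22.7
dr -0.54
-0.2 0.07 0 0 0 0; -0.21 0.05 0 0 0 0; -0.21 0.03 0 0 0 0; -0.21 0.01 0 0 0 0
```

>>> step_arm --increments "-0.2 0.07 0 0 0 0; -0.21 0.05 0 0 0 0; -0.21 0.03 0 0 0 0; -0.21 0.01 0 0 0 0"

```text
t: 25.07
tool_pos: [0.4925, -0.0141, 0.2088]
tool_rot: [-2.221, 2.221, 0.001]
contact_force: [-2.4, 2.9, 1.3]
opening: 0.0228
```

```bash
python3 gen.py 4
```

```text
t25.07 row120 th_cmd 592.5 th_meas 233.5 Fr 2.05 Ft 2.85 Fz 1.3 |F| 3.5 par [553.69 -14.17] 61.42 cmd-meas [ 0.37 -1.  ] op 22.8
dr -0.28
-0.21 0 0 0 0 0; -0.21 -0.02 0 0 0 0; -0.21 -0.04 0 0 0 0; -0.21 -0.06 0 0 0 0
```

>>> step_arm --increments "-0.21 0 0 0 0 0; -0.21 -0.02 0 0 0 0; -0.21 -0.04 0 0 0 0; -0.21 -0.06 0 0 0 0"

```text
t: 25.4
tool_pos: [0.4959, 0.0066, 0.2088]
tool_rot: [-2.221, 2.221, -0.001]
contact_force: [-0.7, 3.2, -1.3]
opening: 0.0232
```

```bash
python3 gen.py 4
```

```text
t25.40 row124 th_cmd 612.5 th_meas 253.1 Fr 1.41 Ft 2.87 Fz -1.3 |F| 3.2 par [553.68 -14.16] 61.42 cmd-meas [-0.03 -0.64] op 23.2
dr -0.07
-0.2 -0.08 0 0 0 0; -0.19 -0.09 0 0 0 0; -0.18 -0.11 0 0 0 0; -0.17 -0.13 0 0 0 0
```

>>> step_arm --increments "-0.2 -0.08 0 0 0 0; -0.19 -0.09 0 0 0 0; -0.18 -0.11 0 0 0 0; -0.17 -0.13 0 0 0 0"

```text
t: 25.73
tool_pos: [0.5062, 0.0248, 0.2089]
tool_rot: [2.221, -2.222, 0.001]
contact_force: [-0.2, 1.8, -1.8]
opening: 0.0231
```

```bash
python3 gen.py 4
```

```text
t25.73 row128 th_cmd 632.5 th_meas 272.8 Fr 1.02 Ft 1.44 Fz -1.8 |F| 1.8 par [553.68 -14.16] 61.43 cmd-meas [-0.09 -0.37] op 23.1
dr 0.1
-0.16 -0.14 0 0 0 0; -0.15 -0.16 0 0 0 0; -0.14 -0.16 0 0 0 0; -0.12 -0.18 0 0 0 0
```

>>> step_arm --increments "-0.16 -0.14 0 0 0 0; -0.15 -0.16 0 0 0 0; -0.14 -0.16 0 0 0 0; -0.12 -0.18 0 0 0 0"

```text
t: 26.07
tool_pos: [0.5223, 0.0388, 0.2088]
tool_rot: [2.221, -2.221, 0.001]
contact_force: [-0.6, 0.3, -0.7]
opening: 0.0233
```

```bash
python3 gen.py 4
```

```text
t26.07 row132 th_cmd 652.5 th_meas 292.7 Fr 0.37 Ft -0.08 Fz -0.7 |F| 0.4 par [553.67 -14.15] 61.43 cmd-meas [-0.16 -0.1 ] op 23.3
dr 0.13
-0.1 -0.19 0 0 0 0; -0.09 -0.2 0 0 0 0; -0.06 -0.2 0 0 0 0; -0.05 -0.21 0 0 0 0
```

>>> step_arm --increments "-0.1 -0.19 0 0 0 0; -0.09 -0.2 0 0 0 0; -0.06 -0.2 0 0 0 0; -0.05 -0.21 0 0 0 0"

```text
t: 26.4
tool_pos: [0.5423, 0.0463, 0.2088]
tool_rot: [2.221, -2.222, 0.0]
contact_force: [-0.1, 0.5, -0.2]
opening: 0.0227
```

```bash
python3 gen.py 5
```

```text
t26.40 row136 th_cmd 672.5 th_meas 312.7 Fr 0.44 Ft 0.38 Fz -0.2 |F| 0.6 par [553.67 -14.14] 61.44 cmd-meas [-0.13 -0.08] op 22.7
dr 0.17
-0.03 -0.21 0 0 0 0; -0.02 -0.22 0 0 0 0; 0.01 -0.21 0 0 0 0; 0.02 -0.21 0 0 0 0; 0.04 -0.21 0 0 0 0
```

>>> step_arm --increments "-0.03 -0.21 0 0 0 0; -0.02 -0.22 0 0 0 0; 0.01 -0.21 0 0 0 0; 0.02 -0.21 0 0 0 0; 0.04 -0.21 0 0 0 0"

```text
t: 26.82
tool_pos: [0.5688, 0.0456, 0.2088]
tool_rot: [2.221, -2.221, 0.0]
contact_force: [-1.2, -0.5, 0.4]
opening: 0.0228
```

```bash
python3 gen.py 6
```

```text
t26.82 row141 th_cmd 697.5 th_meas 337.5 Fr -0.72 Ft -0.65 Fz 0.4 |F| 1.0 par [553.67 -14.13] 61.44 cmd-meas [-0.14  0.08] op 22.8
dr 0.1
0.06 -0.21 0 0 0 0; 0.08 -0.2 0 0 0 0; 0.1 -0.19 0 0 0 0; 0.09 -0.14 0 0 0 0; 0.06 -0.09 0 0 0 0; 0.03 -0.04 0 0 0 0
```

>>> step_arm --increments "0.06 -0.21 0 0 0 0; 0.08 -0.2 0 0 0 0; 0.1 -0.19 0 0 0 0; 0.09 -0.14 0 0 0 0; 0.06 -0.09 0 0 0 0; 0.03 -0.04 0 0 0 0; 0 0 0 0 0 0; 0 0 0 0 0 0; 0 0 0 0 0 0"

```text
t: 27.57
tool_pos: [0.5902, 0.0352, 0.2089]
tool_rot: [-2.221, 2.221, -0.001]
contact_force: [0.7, 0.2, -1.1]
opening: 0.023
```

```bash
python3 gen.py 0
```

```text
t27.57 row147 th_cmd 720.0 th_meas 359.8 Fr 0.78 Ft 0.71 Fz -1.1 |F| 1.1 par [553.68 -14.13] 61.44 cmd-meas [ 0.2  -0.04] op 23.0
dr 0.17
```

>>> step_arm --increments "0 0 0 0 0 0; 0 0 0 0 0 0; 0 0 0 0 0 0; 0 0 0 0 0 0; 0 0 -0.2 0 0 0; 0 0 -0.7 0 0 0; 0 0 -1 0 0 0; 0 0 -1 0 0 0; 0 0 -1 0 0 0; 0 0 -0.6 0 0 0; 0 0 0 0 0 0; 0 0 0 0 0 0" --fingers 0.2

```text
t: 28.57
tool_pos: [0.5904, 0.0353, 0.3221]
tool_rot: [-2.22, 2.221, -0.002]
contact_force: [-0.7, 0.3, 0.7]
opening: 0.0514
```

>>> step_arm --increments "0.6 1 0 0 0 0; 0.6 1 0 0 0 0; 0 1 0 0 0 0; 0 0.5 0 0 0 0; 0 0 0 0 0 0; 0 0 0 0 0 0; 0 0 0 0 0 0"

```text
t: 29.15
tool_pos: [0.5026, 0.0054, 0.3199]
tool_rot: [2.221, -2.221, -0.002]
contact_force: [0.2, 0.7, -0.7]
opening: 0.0511
```

```bash
python3 snap.py wrist:w12 scene:s12 side:d12
python3 - <<'E'
from h import *
for t,x,y in(("s12",225,130),("d12",240,150)):
    zoom(f"pics/{t}.png",x,y,190,150,4,f"pics/z_{t}.png")
E
```

```text
{'tool_pos': array([0.5026, 0.0054, 0.3199]), 'tool_rot': array([ 2.2205, -2.2208, -0.0024]), 'dq': array([ 0.0016,  0.0105, -0.0167, -0.0013,  0.0025, -0.0029])} 29.15
```

View pics/w12.png

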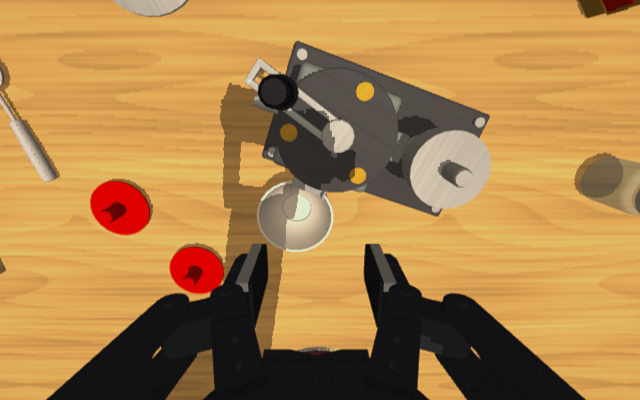

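View pics/z_s12.png

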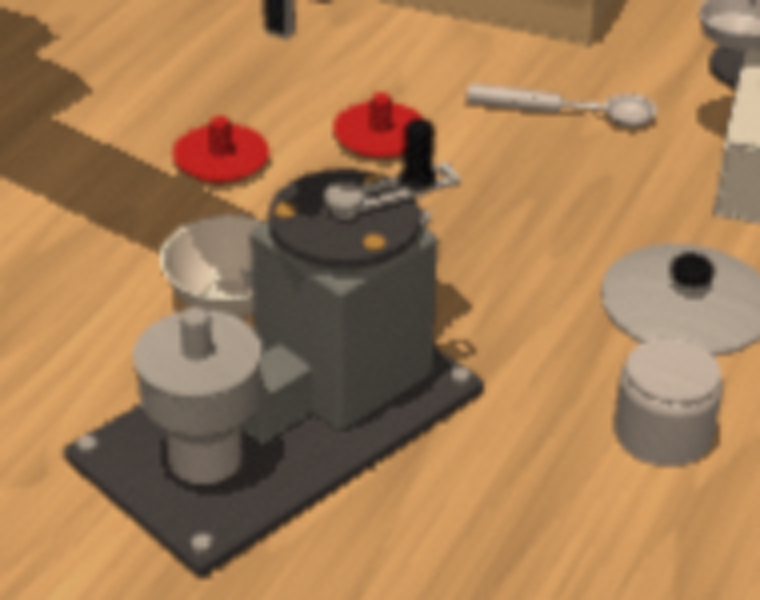

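View pics/z_d12.png

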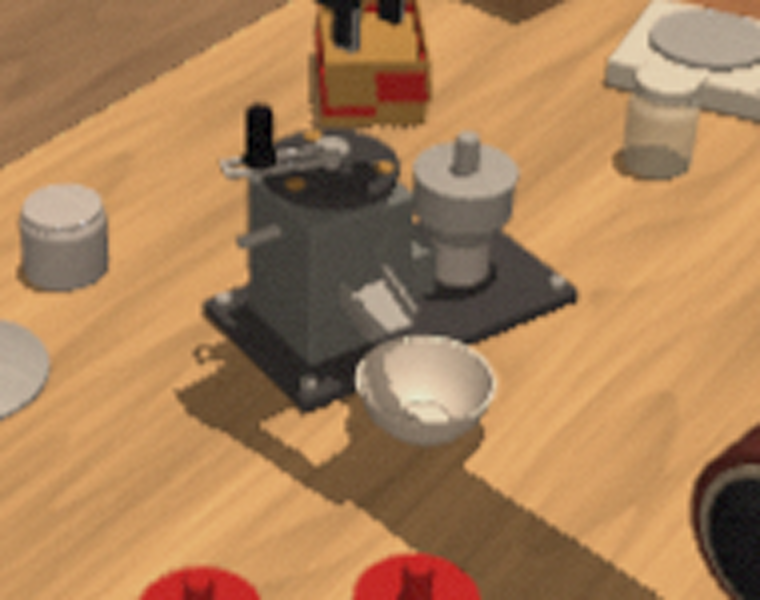

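Run:
```python
from h import *
S,D=CAM["scene"],CAM["side"]
s=lambda u,v:(225+u/4-.4,130+v/4-.4); d=lambda u,v:(240+u/4-.4,150+v/4-.4)
print("grip top",tri([(S,s(196,317)),(D,d(467,139))]))
print("flange",tri([(S,s(198,353)),(D,d(465,172))]))
print("knob",tri([(S,s(419,126)),(D,d(260,110))])[0])
```

```text
grip top (array([ 0.49991399, -0.1498548 ,  0.15648418]), [np.float64(0.00021025692674421671), np.float64(0.000210256926744286)])
flange (array([ 0.49969935, -0.1500292 ,  0.12206233]), [np.float64(0.00018286880393428905), np.float64(0.00018286880393422153)])
knob [0.58476949 0.034967   0.2397765 ]
```

```bash
python3 -c "
from station import ctrl
print(ctrl.finish_job())"
```

```text
the job is handed in; nothing more can be done
None
```

The lid is in the hopper mouth and released, and the crank has been turned clockwise through two full turns in one go. I handed the job in at about 29 s of the 72 s allowed.

- **Lid:** After release it sits flat on the rim in both fixed views. Its grip top measured 156.5 mm high, against 158 mm expected. The knob top, which should be 241 mm, also read about 1 mm low, so I take this as camera bias and the lid as fully home.
- **Crank pace:** The two turns took about 12.3 s, with a smooth start and stop. Readings every third of a second never showed it more than about 1.3° ahead of plan. It did not stall or spring back.
- **Force on the knob:** The largest sideways force I sampled was 6.5 N, at the heavy point of the first turn, against the 12 N limit. I only have those samples, so a brief peak between them would not show.
- **Circle:** The knob's radius, fitted by feel, came out at 61.4 mm. My camera estimate was 61.2 mm.
- **End position:** The crank stopped within 0.2° of its start angle. The cameras put the knob within about 1 mm of its first position.
- **Other things on the shelf:** By eye the bowl, the red look-alikes, pan lid, jar, tin and scoop look unmoved. I did not measure them again.

**Disagreement:** The fixed cameras and the wrist camera differed by 4 to 6 mm in places. I relied on the wrist camera and the arm's own readings for the final positions.

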